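# Clamp a row of plaster rock castings in a turnbuckle jig

### The job

Put every plaster rock casting on the table side by side in the channel of the gluing jig, each one right way up and fully down on the channel floor, and make sure of that before you close the hinged clamp over them. Then turn the turnbuckle sleeve in the middle of the jig so that both jaws draw in together until they press firmly on the two ends of the row. Leave the things standing around where they are.

Things in the scene. Friction and masses are not known exactly. Their poses are not given: they have to be found in the camera images.
- jig: Fixed steel jig, 195 x 250 mm. Origin: on the table, below the channel's centre. x points across the channel to the back (clamp hinge side), y along the channel to the left, z up; the turnbuckle is on the -x side, towards the robot. The channel, 52 mm wide inside, runs along y; its floor is 30 mm above the table, its lips (7 mm thick) stand 6 mm above the floor.
- bed (a point): Centre of the channel floor, 30 mm above the table; axes as those of the jig.
- sleeve_mid (a point): Middle of the turnbuckle sleeve, on its axis (along jig y): 108 mm in front (jig -x) of the channel's centre, 56 mm above the table; jig axes. The sleeve is 25 mm thick; in its middle is a star of four round arms, 10 mm thick, black knobs at their ends 45 mm from the axis. With the sleeve at 0 the arms stand at 45 degrees to the vertical (up-back, up-front, down-front, down-back).
- sleeve (a joint): Turn of the sleeve in rad, 0 at the start, limit 10.2. It grows as the top of the star moves towards the robot (jig -x), and draws both jaws in, each 4.5 mm per rad. Turn it by pulling an upper arm over with the fingers, a quarter turn at a time (about 3 N on the arm while the jaws are free, about 10 N presses them on firmly); it stays where it is left.
- jaw_left: Left jaw (jig +y), moved by the turnbuckle alone, up to 46 mm inward. Origin: in the plane of its clamping face, on the channel's centre line, at table height; 98 mm from the channel's centre at the start. The face is 46 mm wide, 31 to 58 mm above the table. A bridge 57 mm high runs from it to a nut block, 69 mm high, on the turnbuckle's axis.
- jaw_right: Right jaw (jig -y), mirror image of the left one; its face looks to jig +y.
- clamp (a joint): Angle in rad of the hinged clamp: 0 closed, level over the channel; 2.5 to 2.7 swung back open at the start; limit 2.75. Hinge along jig y, 40 mm behind the channel's centre, 64.5 mm above the table; it is stiff and stays where it is left. A padded bar 40 mm from the hinge lies over the row when closed, underside 60.5 mm above the table: it cannot close on a casting that is not fully down.
- clamp_grip (a point): Middle of the clamp's grip rod: round steel rod, 12 mm thick, along jig y, 85 mm from the hinge, free for 90 mm either side; about 4 N moves it. Closed, it is 45 mm in front of the channel's centre, 64.5 mm above the table.
- cast1: Plaster rock casting, grey and white, a rough block 47 (x) x 56 (y) x 29 (z) mm. Origin: centre of its underside; z up. It fits the channel only with its 56 mm side along the channel (either way round). All castings are alike; some may be absent.
- cast2: Plaster rock casting, grey and white, a rough block 47 (x) x 56 (y) x 29 (z) mm. Origin: centre of its underside; z up. It fits the channel only with its 56 mm side along the channel (either way round). All castings are alike; some may be absent.
- cast3: Plaster rock casting, grey and white, a rough block 47 (x) x 56 (y) x 29 (z) mm. Origin: centre of its underside; z up. It fits the channel only with its 56 mm side along the channel (either way round). All castings are alike; some may be absent.
- glue_bottle: White squeeze bottle, 47 x 58 x 164 mm, standing; a bystander. Origin: centre of its underside.
- tape_measure: Orange tape measure, 66 x 78 x 38 mm; a bystander. Origin: centre of its underside.
- paint_pot: Small paint pot with a cap, 61 x 50 x 55 mm, standing; a bystander. Origin: centre of its underside.
Mind the look-alikes: they are no part of the job. Leave any purple look-alike of the cast1 alone.

How it is judged (in metres and radians):
On the way, in this order (a step that is already met when the one before it is completed fails the run):
1. every casting lies fully down in the channel, released, with the clamp still open and the turnbuckle not yet drawn in (z of cast1 in the frame of bed between -0.004 and 0.004 m and x of cast1 in the frame of bed between -0.008 and 0.008 m and y of cast1 in the frame of bed between -0.1 and 0.1 m and angle between each of cast1, cast2, cast3's own z axis and vertical below 0.1 rad and z of cast2 in the frame of bed between -0.004 and 0.004 m and x of cast2 in the frame of bed between -0.008 and 0.008 m and y of cast2 in the frame of bed between -0.1 and 0.1 m and z of cast3 in the frame of bed between -0.004 and 0.004 m and x of cast3 in the frame of bed between -0.008 and 0.008 m and y of cast3 in the frame of bed between -0.1 and 0.1 m and contact force between each of cast1, cast2, cast3 and the fingers below 0.5 N and value of joint clamp above 0.6 rad and value of joint sleeve below 0.7 rad), for 0.2 s.
2. the clamp is closed over the seated castings, before the turnbuckle is drawn in (z of cast1 in the frame of bed between -0.004 and 0.004 m and x of cast1 in the frame of bed between -0.008 and 0.008 m and y of cast1 in the frame of bed between -0.1 and 0.1 m and angle between each of cast1, cast2, cast3's own z axis and vertical below 0.1 rad and z of cast2 in the frame of bed between -0.004 and 0.004 m and x of cast2 in the frame of bed between -0.008 and 0.008 m and y of cast2 in the frame of bed between -0.1 and 0.1 m and z of cast3 in the frame of bed between -0.004 and 0.004 m and x of cast3 in the frame of bed between -0.008 and 0.008 m and y of cast3 in the frame of bed between -0.1 and 0.1 m and value of joint clamp below 0.05 rad and value of joint sleeve below 0.7 rad), for 0.2 s.
At the end, for the whole second after the job is handed in: Every casting is upright in the channel (tilt < 0.10 rad), underside within 4 mm of its floor, within 8 mm of its centre line; the clamp is closed (< 0.05 rad); each jaw presses on the row with more than 2 N after release; all at rest (z of cast1 in the frame of bed between -0.004 and 0.004 m and x of cast1 in the frame of bed between -0.008 and 0.008 m and y of cast1 in the frame of bed between -0.1 and 0.1 m and angle between each of cast1, cast2, cast3's own z axis and vertical below 0.1 rad and z of cast2 in the frame of bed between -0.004 and 0.004 m and x of cast2 in the frame of bed between -0.008 and 0.008 m and y of cast2 in the frame of bed between -0.1 and 0.1 m and z of cast3 in the frame of bed between -0.004 and 0.004 m and x of cast3 in the frame of bed between -0.008 and 0.008 m and y of cast3 in the frame of bed between -0.1 and 0.1 m and value of joint clamp below 0.05 rad and contact force between each of jaw_left, jaw_right and anything else above 2 N and linear speed of each of cast1, cast2, cast3 below 0.02 m/s); the robot touches nothing.
It fails at once if a bystander (glue bottle, tape measure or paint pot) is moved by more than 4 cm or knocked over (distance of any of glue_bottle, tape_measure, paint_pot from where it was at the start of the episode above 0.04 m or angle between any of glue_bottle, paint_pot's own z axis and vertical above 0.5 rad).
Of cast1, cast2, cast3 only 2 to 3 are there at a start; the rules pass over those that are not, and their reading is None.
At some moment in a run one of cast1, cast2, cast3 may be knocked a few centimetres aside while the robot is not near it.
It also fails if it takes over 210 s, if anything falls off the work surface, if the arm or the gripper's body presses on something with over 40 N, if the wrist force passes 120 N, or if a joint passes its speed limit or range.

### The arm

A 6-joint arm with a two-finger parallel gripper is mounted at the origin on a cart in front of the work surface, level with it; the furniture and walls round the work are solid. World frame = base frame: x ahead of the robot, y to its left, z up, the work surface at z = 0. Lengths are in mm, angles in rad, forces in N, time in s.
With the tool pointing down it reaches from about 400 to 925 mm from the base axis. Payload 12.5 kg.
Tool frame: the origin (TCP) lies at the very end of the fingers, on their centre line; the grasp point (between the pads) lies 19 mm behind it; z points along the fingers, x is the direction in which the jaws open and shut, and the axes are right-handed (so a half turn about z gives the same grasp; the last joint's range is limited). The gripper opens to 95 mm and grips with 3 to 60 N. Pads are 20 mm wide; open, the fingers measure 119 mm over their backs; the gripper's body (75 mm by 180 mm) begins 59 mm behind the grasp point.
Start: joints at [-0.106, 0.491, 1.559, -0, 1.092, -0.106], TCP at [625.021, 0.02, 175.861] pointing down, gripper open.
Joint ranges: [-3.1, 3.1], [-0.84, 2.19], [0.05, 2.79], [-1.13, 4.28], [0.06, 2.93], [-2.69, 2.69]. Speed limits (rad/s): [2.22, 2.22, 2.79, 3.14, 3.14, 3.14].

### API

Orientations are given as [roll, pitch, yaw] about the fixed x, y, z axes, in that order (R = Rz(yaw) Ry(pitch) Rx(roll)).
In Python, from cell import state, viewer, ticket, look_for, regions_of gives the robot as it stands.
- The arm moves only by the shell command python3 -m inch 'ROWS'. ROWS is JSON, a list of rows, each a list of 7 numbers: the turn, a rotation vector about the world's x, y, z in degrees, then the shift along the world's x, y, z in mm, then the opening, from -1 (shut) to 1 (fully open). In form: [[rx, ry, rz, tx, ty, tz, hand], ...]. A call has 1 to 10 rows; each row shifts and turns the commanded pose from where the row before left it; what a row does not reach is not made up. A row lasts 1/10 s, in which the tool goes at most 50 mm and 8.59 degrees, less where a joint would pass 70% of its speed; a pose out of reach is approached as far as the arm can. A call with a gripper value outside its range is refused whole. The fingers move at their own pace and stop on an object; the grip force is fixed at half the most. Time passes only in rows, so rows that do not move let the fingers close. It gives the time, the measured TCP pose, the force and the opening at its end, in the units of the state.
- state(): the state, without advancing time (a new reading comes with each control period).
- viewer.read_camera(name): name is "scene" or "side" or "wrist"; returns a dict with "color" (400x640x3 uint8, red, green, blue), "depth" (400x640 float32, mm along the optical axis (not along the pixel's ray), 0 where there is no reading), "fx", "fy", "cx", "cy" (pixels), "position" and "orientation" of the camera in the world. Camera axes: x right, y down, z forward; pixel columns grow to the right and rows downward; lengths in mm; the calibration is good to about 2 mm. A picture is of the moment at which its call begins.
- ticket.job_done(): hands the job in, once; it reports no verdict.
Trained networks look in the newest picture that a camera, given by its name, has taken for a name from the list of things; names that differ only in an ending like _2 or _b are one class to them, and where a whole thing is asked for, a point or a joint stands for the part that bears it (a point fixed in the world has none). Each returns a list of dicts, best first, with "score" (0 to 1); they miss things now and then, are a little off and sometimes report something else, mostly with a low value. They report only what shows in the picture. A call takes as long as a camera call. They do not tell look-alikes from the thing itself.
- look_for(name, camera): "box" ([left, top, right, bottom] as shares, 0 to 1, of the picture: columns of its width, rows of its height, round what is visible of it).
- regions_of(name, camera): "pixels" (400x640 bool, what is visible of it) and "box" ([left, top, right, bottom] as shares, 0 to 1, of the picture: columns of its width, rows of its height, round what is visible of it).
The state is a dict: "t": time; "joints": joint angles; "qvel": joint speeds; "tau": joint torques, N m; "eef_pos": TCP position; "tcp_rot": TCP orientation; "ft_force": force on the tool from outside, world axes, zero at the start; "moment": the same for the moment, N m; "opening": opening from 0.0 (shut) to 1.0 (fully open).
Only numpy, scipy, OpenCV 4.12 (cv2) and the standard library are available. Lean on these libraries where they do the work, as an engineer would, in place of code of your own. Each camera call takes 0.05 s, during which the arm holds its last target. There are 200 camera calls.

## Working session

There is one attempt and no reset: what is moved stays moved. The work goes in short steps, Python scripts to look and compute and a shell command to move; the robot and the scene stay as the last step left them, time stands still between calls to the robot, and variables do not carry over. Pictures are saved under pics/ and viewed, on a budget of 14 in all, crops included, one or two more only if the job needs it, and the job is handed in when it is done.

```bash
mkdir -p pics
cat > h.py <<'E'
import numpy as np, cv2
from scipy.spatial.transform import Rotation as R
from cell import state, viewer, ticket, look_for, regions_of
def cam(n): return viewer.read_camera(n)
def rot(c):
    o=np.array(c["orientation"],float)
    if o.shape==(3,3): return o
    return R.from_euler('xyz',o).as_matrix() if o.size==3 else R.from_quat(o).as_matrix()
def cloud(c):
    d=c["depth"]; v,u=np.mgrid[:d.shape[0],:d.shape[1]]
    p=np.dstack([(u-c["cx"])/c["fx"]*d,(v-c["cy"])/c["fy"]*d,d])@rot(c).T+np.array(c["position"])
    p[d<=0]=np.nan; return p
def save(c,n): cv2.imwrite(f"pics/{n}.png",c["color"][...,::-1])
E
python3 - <<'E'
from h import *
print(state())
for n in ["scene","side"]:
    c=cam(n); save(c,n+"0"); P=cloud(c)
    print(n,c["position"],c["orientation"],c["fx"],c["cx"],c["cy"])
    for o in ["cast1","jig","glue_bottle","tape_measure","paint_pot","jaw_left","jaw_right","sleeve","clamp"]:
        for r in regions_of(o,n):
            m=r["pixels"]; q=P[m]; q=q[~np.isnan(q[:,0])]
            b=np.array(r["box"])*[640,400,640,400]
            print(o,round(r["score"],2),b.round(),m.sum(),np.median(q,0).round(),np.percentile(q,[2,98],axis=0).round().tolist() if len(q) else '',c["color"][m].mean(0).round())
E
```

```text
{'t': 0.0, 'joints': array([-1.05586566e-01,  4.91545884e-01,  1.55948581e+00,  1.31182068e-05,
        1.09168360e+00, -1.05580304e-01]), 'qvel': array([-0.00116733, -0.00024717, -0.00065689, -0.00106681, -0.00027521,
        0.00055745]), 'tau': array([-9.52334158e-04, -6.12640929e+01, -2.58175153e+01,  6.92750537e-02,
        4.83079045e-02, -1.38641695e-05]), 'eef_pos': array([6.24699138e+02, 6.66415791e-02, 1.75257747e+02]), 'tcp_rot': array([-3.14146278e+00,  1.11516573e-03, -1.22437829e-05]), 'ft_force': array([-0.147971  , -1.06978473,  0.2642803 ]), 'moment': array([0.03342303, 0.06746993, 0.05232005]), 'opening': 1.0029803220481839}
scene [ -40.88571664 1192.83161029  600.96073075] [-1.96854037  0.00390371 -2.58625232] 471.6201499456075 326.27246714477775 204.87258325162776
cast1 0.77 [325. 215. 348. 231.] 252 [591. 123.  18.] [[576.0, 86.0, -1.0], [620.0, 138.0, 27.0]] [122.  57. 140.]
cast1 0.75 [343. 231. 368. 252.] 263 [494. 189.  19.] [[480.0, 153.0, 2.0], [520.0, 205.0, 27.0]] [200. 188. 166.]
cast1 0.56 [373. 239. 398. 254.] 309 [411. 167.  18.] [[391.0, 89.0, -1.0],
[... 2586 characters left out ...]
. 189. 408. 215.] 352 [797.  33.  47.] [[781.0, 20.0, 3.0], [825.0, 63.0, 55.0]] [199. 179. 161.]
paint_pot 0.2 [243. 197. 261. 214.] 261 [432. 240.  23.] [[406.0, 222.0, 3.0], [457.0, 275.0, 29.0]] [225. 220. 202.]
jaw_left 0.61 [296. 231. 349. 266.] 552 [525.  -5.  56.] [[465.0, -46.0, 31.0], [601.0, 14.0, 70.0]] [165. 165. 157.]
jaw_right 0.59 [326. 292. 389. 323.] 720 [ 506. -213.   58.] [[455.0, -222.0, 35.0], [592.0, -155.0, 70.0]] [187. 187. 179.]
sleeve 0.64 [307. 262. 333. 294.] 555 [ 470. -105.   67.] [[443.0, -138.0, 11.0], [512.0, -50.0, 90.0]] [143. 142. 136.]
clamp 0.71 [352. 207. 426. 287.] 1276 [ 658. -129.   91.] [[617.0, -215.0, 0.0], [700.0, -10.0, 116.0]] [109. 109. 100.]
```

```bash
ls; python3 -m inch --help | head -20
```

```text
h.py
picsinvalid input: not JSON, or not a number
```

Run:
```python
import cv2
a=cv2.imread("pics/side0.png"); cv2.imwrite("pics/side0b.png",cv2.resize(a[170:350,220:460],None,fx=3.3,fy=3.3,interpolation=cv2.INTER_CUBIC))
```

```text
(no output)
```

View pics/side0b.png

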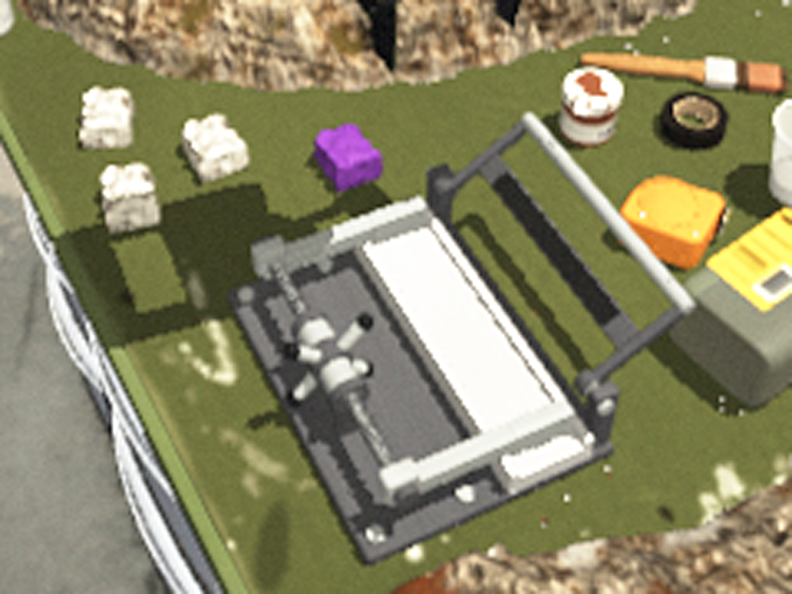

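View pics/scene0.png

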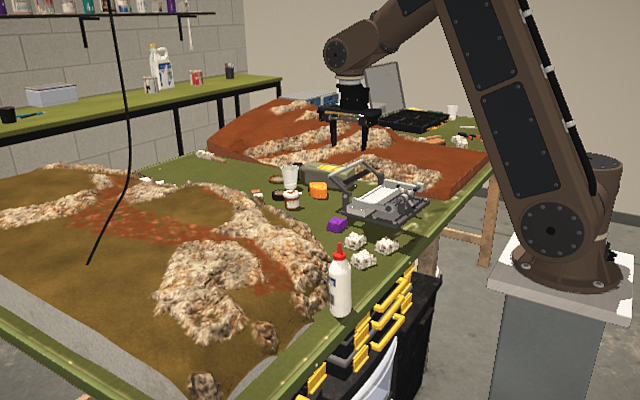

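```bash
python3 - <<'E'
from h import *
c=cam("wrist"); save(c,"w0"); print(c["position"],c["orientation"],c["fx"])
E
python3 -m inch '[[0,0,0,-30,30,35,1],[0,0,0,-30,30,35,1],[0,0,0,-30,30,35,1],[0,0,0,-30,30,35,1],[0,0,0,-30,30,35,1],[0,0,0,0,0,0,1],[0,0,0,0,0,0,1]]'
python3 - <<'E'
from h import *
c=cam("wrist"); save(c,"w1"); P=cloud(c); print(c["position"],c["orientation"])
for r in regions_of("cast1","wrist"):
    m=r["pixels"]; q=P[m]; q=q[~np.isnan(q[:,0])]
    b=np.array(r["box"])*[640,400,640,400]
    t=q[q[:,2]>12][:,:2].astype(np.float32)
    print(round(r["score"],2),b.round(),m.sum(),np.percentile(q[:,2],[2,50,98]).round(),cv2.minAreaRect(t),c["color"][m].mean(0).round())
E
```

```text
[624.53755004  68.12996882 384.73607403] [ 2.89469759e+00  4.47352987e-05 -2.70853484e-04] 288.47018489749524
t: 1.75
eef_pos: [488.5, 136.8, 335.5]
tcp_rot: [-3.142, -0.002, 0.001]
ft_force: [0.4, 0.0, -0.5]
opening: 1.005
[487.52032358 204.86004377 544.38645534] [ 2.89477063e+00 -1.71447334e-03  1.19475548e-03]
0.93 [316. 127. 343. 158.] 649 [ 9. 26. 29.] ((504.2863464355469, 176.14059448242188), (52.51710891723633, 41.01023864746094), 87.33069610595703) [235. 231. 222.]
0.84 [271.  80. 309. 113.] 858 [-0. 25. 29.] ((436.79718017578125, 254.035888671875), (55.38356399536133, 45.42704391479492), 62.786861419677734) [222. 218. 205.]
0.79 [266. 140. 295. 173.] 683 [ 5. 26. 29.] ((419.1708679199219, 155.8714599609375), (54.050750732421875, 42.78459548950195), 77.04879760742188) [221. 215. 202.]
0.64 [367. 164. 391. 192.] 663 [ 3. 26. 29.] ((597.6858520507812, 109.96265411376953), (41.807987213134766, 52.953861236572266), 0.10400184243917465) [187. 108. 204.]
0.54 [392. 252. 423. 316.] 292 [65. 89. 94.] ((605.7032470703125, 7.8548126220703125), (30.769771575927734, 274.615234375), 24.2385196685791) [79. 77. 72.]
0.4 [292. 221. 421. 314.] 6401 [ 5. 30. 91.] ((558.2685546875, -7.0413970947265625), (343.92877197265625, 223.30593872070312), 87.60746002197266) [170. 167. 164.]
```

View pics/w1.png

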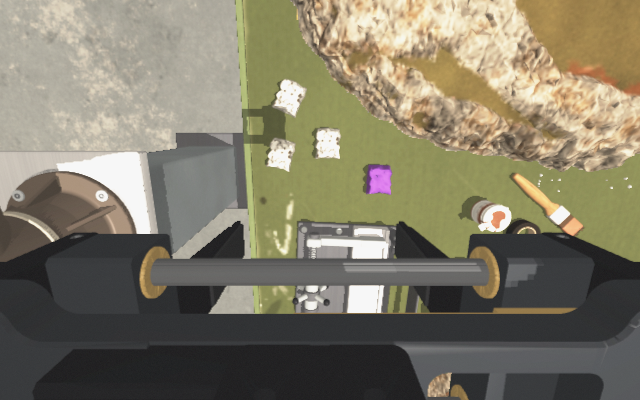

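Run:
```python
from h import *
c=cam("side"); P=cloud(c); r=regions_of("jig","side")[0]; 
x,y,z=P[...,0],P[...,1],P[...,2]
box=(x>430)&(x<720)&(y>-260)&(y<40)
col=c["color"].astype(int)
fl=box&(abs(z-30)<3)&(col.min(2)>200)
n,lab,st,ce=cv2.connectedComponentsWithStats(fl.astype(np.uint8))
for i in np.argsort(-st[1:,4])[:3]+1:
    q=P[lab==i]; print("floor",len(q),q.mean(0).round(1),cv2.minAreaRect(q[:,:2].astype(np.float32)))
    # fit long edges
def rect(zlo,zhi,xl,xh,yl,yh,name):
    m=box&(z>zlo)&(z<zhi)&(x>xl)&(x<xh)&(y>yl)&(y<yh); q=P[m]
    if len(q)>5: print(name,len(q),q.mean(0).round(1),cv2.minAreaRect(q[:,:2].astype(np.float32)))
rect(3,14,430,720,-260,40,"base")
rect(105,130,600,720,-260,40,"grip rod")
rect(62,74,440,500,-260,-150,"nutR"); rect(62,74,440,500,-50,40,"nutL")
rect(60,74,440,500,-260,40,"axis")
rect(52,60,500,640,-60,40,"bridgeL"); rect(52,60,500,640,-240,-150,"bridgeR")
rect(76,100,430,540,-180,-40,"star")
```

```text
floor 1175 [ 580.9 -104.    30.4] ((581.8917236328125, -96.60484313964844), (188.40606689453125, 51.80289840698242), 87.1170654296875)
floor 128 [ 574.9 -224.4   30.4] ((575.2659912109375, -223.553466796875), (17.093461990356445, 50.11163330078125), 85.18679809570312)
floor 1 [ 609.9 -228.5   32.5] ((609.9277954101562, -228.48281860351562), (0.0, 0.0), 0.0)
base 2971 [ 511.4 -124.3   11.3] ((575.8466796875, -112.11137390136719), (287.9695739746094, 296.8812561035156), 0.895582914352417)
grip rod 409 [ 688.9 -122.2  113.3] ((687.6949462890625, -112.6599349975586), (208.13980102539062, 24.49715805053711), 88.41987609863281)
nutR 140 [ 466.2 -204.3   66.7] ((463.3711242675781, -188.44778442382812), (24.82909393310547, 72.04859924316406), 6.846530437469482)
nutL 88 [475.8  -4.2  66.7] ((478.92559814453125, -15.886173248291016), (23.664493560791016, 66.77574157714844), 8.922470092773438)
axis 646 [ 470.3 -114.6   66.2] ((471.3322448730469, -101.4827880859375), (244.55801391601562, 29.020797729492188), 86.23697662353516)
bridgeL 221 [555.9  -2.7  56.5] ((564.5126953125, -0.4492664337158203), (20.91135597229004, 127.28187561035156), 88.20975494384766)
bridgeR 281 [ 550.6 -212.4   57. ] ((564.1893920898438, -213.08175659179688), (20.56450843811035, 127.68677520751953), 82.64877319335938)
star 78 [ 472.3 -104.1   84.8] ((472.03076171875, -103.28998565673828), (10.042765617370605, 67.09137725830078), 87.73472595214844)
```

```bash
python3 -m inch '[[0,0,-3,13,39,0,0.47],[0,0,0,0,0,-40,0.47],[0,0,0,0,0,-45,0.47],[0,0,0,0,0,-45,0.47],[0,0,0,0,0,-45,0.47],[0,0,0,0,0,-45,0.47],[0,0,0,0,0,-30,0.47],[0,0,0,0,0,0,0.47],[0,0,0,0,0,0,0.47]]'
cat >> h.py <<'E'
def casts(n="wrist",zoff=0,lo=12):
    c=cam(n); P=cloud(c)
    for r in regions_of("cast1",n):
        m=r["pixels"]; q=P[m]; q=q[~np.isnan(q[:,0])]; col=c["color"][m].mean(0)
        t=q[q[:,2]>lo+zoff][:,:2].astype(np.float32)
        if len(t)<20: continue
        (cx,cy),(w,h),a=cv2.minAreaRect(t)
        if w<h: a-=90
        if a<0: a+=180
        print(n,round(r["score"],2),(np.array(r["box"])*[640,400,640,400]).round(),m.sum(),"z",np.percentile(q[:,2],[2,50,98]).round(),"c",round(cx,1),round(cy,1),"size",round(max(w,h)),round(min(w,h)),"yaw",round(a-90,1),"purple" if col[0]>col[1]+30 else "")
    return c
E
python3 - <<'E'
from h import *
c=casts(); save(c,"w2"); print(state()["eef_pos"],state()["tcp_rot"])
E
```

```text
t: 2.85
eef_pos: [502.0, 175.0, 84.9]
tcp_rot: [3.141, 0.001, -0.053]
ft_force: [0.6, -0.2, 0.4]
opening: 0.736
wrist 0.9 [215. 192. 268. 243.] 1932 z [ 5. 25. 29.] c 422.1 169.0 size 81 42 yaw -37.8 
wrist 0.73 [299. 167. 347. 221.] 2207 z [ 6. 26. 29.] c 504.0 177.8 size 52 44 yaw -3.1 
wrist 0.65 [212.  86. 278. 149.] 2818 z [ 4. 26. 29.] c 438.2 254.6 size 54 44 yaw -23.7 
[502.67528774 175.34546328  86.34325585] [-3.14107334e+00 -2.09203835e-03 -5.27411648e-02]
```

View pics/w2.png

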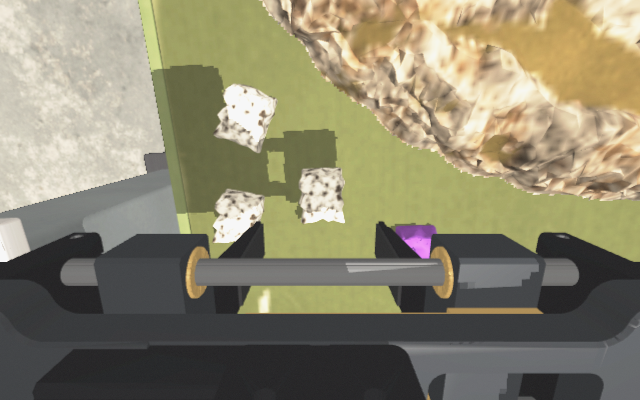

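```bash
python3 -m inch '[[0,0,0,0.5,2,-35,0.47],[0,0,0,0,0,-30,0.47],[0,0,0,0,0,-9,0.47],[0,0,0,0,0,0,-1],[0,0,0,0,0,0,-1],[0,0,0,0,0,0,-1],[0,0,0,0,0,0,-1]]'; python3 -c "
from h import *
s=state();print(s['eef_pos'],s['opening'])"
```

```text
t: 3.65
eef_pos: [502.8, 177.5, 12.1]
tcp_rot: [-3.141, -0.002, -0.052]
ft_force: [0.5, -0.2, 0.8]
opening: 0.454
[502.77069321 177.51848862  12.10943061] 0.45431715091461294
```

```bash
python3 -m inch '[[0,0,0,0,0,30,-1],[0,0,0,0,0,45,-1],[0,0,0,0,0,45,-1],[0,0,0,15,-45,20,-1],[0,0,0,15,-45,0,-1],[0,0,0,15,-45,0,-1],[0,0,0,15,-45,0,-1],[0,0,0,15,-45,0,-1],[0,0,0,0,-45,0,-1],[0,0,0,0,-45,0,-1]]'
python3 -m inch '[[0,0,0,0,-27,0,-1],[0,0,0,0,0,0,-1],[0,0,0,0,0,0,-1]]'
python3 - <<'E'
from h import *
c=cam("wrist"); save(c,"w3"); P=cloud(c); x,y,z=P[...,0],P[...,1],P[...,2]
print(state()["eef_pos"],state()["tcp_rot"],c["position"])
col=c["color"].astype(int)
fl=(abs(z-30)<3)&(col.min(2)>170)&(x>530)&(x<640)&(y>-230)&(y<10)
q=P[fl]; print(len(q))
for y0 in range(-170,10,15):
    s=q[(abs(q[:,1]-y0)<4)][:,0]
    if len(s)>5: print(y0,s.min().round(1),s.max().round(1),len(s))
for n,b in dict(bl=(50,60,500,640,-40,40),nutL=(64,74,440,500,-60,40)).items():
    m=(z>b[0])&(z<b[1])&(x>b[2])&(x<b[3])&(y>b[4])&(y<b[5]); 
    if m.sum()>5: print(n,m.sum(),cv2.minAreaRect(P[m][:,:2].astype(np.float32)),P[m].mean(0))
E
```

```text
t: 4.65
eef_pos: [576.7, -138.3, 151.0]
tcp_rot: [3.141, -0.001, -0.052]
ft_force: [0.9, 0.3, 0.9]
opening: 0.002
t: 4.95
eef_pos: [576.5, -163.6, 150.7]
tcp_rot: [-3.142, -0.0, -0.054]
ft_force: [0.1, -0.8, 0.7]
opening: 0.007
[ 576.60116025 -162.76445304  150.73905459] [-3.14149670e+00 -3.08644065e-04 -5.24330000e-02] [579.65211406 -95.51963819 359.6131632 ]
6578
-170 552.4 603.5 287
-155 579.6 604.1 132
-140 580.5 603.7 144
-125 582.2 605.2 148
-110 582.2 605.8 147
-95 556.4 606.0 189
-80 557.0 606.7 349
-65 557.4 608.4 366
-50 558.1 607.7 377
-35 559.3 609.3 392
-20 559.4 610.7 414
-5 560.3 609.0 85
bl 2147 ((568.6768188476562, 0.8903923034667969), (21.4897518157959, 137.9537811279297), 86.0117416381836) [555.3319649   -1.32797857  56.68005812]
nutL 615 ((479.5147399902344, 7.504974365234375), (22.716604232788086, 25.89371681213379), 87.10430145263672) [479.74533845   4.76403477  67.83362473]
```

View pics/w3.png

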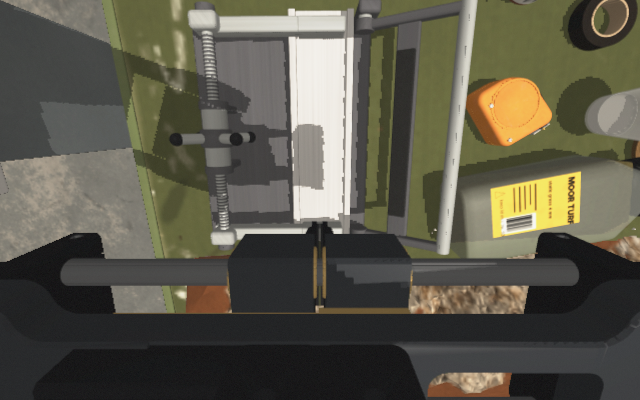

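```bash
python3 -m inch '[[0,0,0,-15,45,0,0.47],[0,0,0,-15,45,0,0.47],[0,0,0,-15,45,0,0.47],[0,0,0,-15,45,0,0.47],[0,0,0,-15,45,0,0.47],[0,0,0,0,45,0,0.47],[0,0,0,0,45,0,0.47],[0,0,0,0,18,-30,0.47],[0,0,0,0,0,-30,0.47],[0,0,0,0,0,0,0.47]]'
python3 - <<'E'
from h import *
c=casts(); save(c,"w4"); casts("side"); print(state()["eef_pos"],state()["opening"])
E
```

```text
t: 6.0
eef_pos: [499.2, 171.1, 88.0]
tcp_rot: [3.14, 0.005, -0.049]
ft_force: [-0.1, 0.4, -0.2]
opening: 0.728
wrist 0.7 [301. 162. 350. 221.] 2246 z [ 4. 26. 29.] c 503.9 177.3 size 52 45 yaw -3.6 
wrist 0.66 [219.  79. 286. 144.] 2831 z [ 4. 26. 29.] c 437.3 254.4 size 54 45 yaw -25.7 
wrist 0.61 [215. 185. 271. 239.] 1960 z [ 5. 25. 29.] c 419.6 157.4 size 52 42 yaw -15.3 
wrist 0.59 [398. 221. 441. 259.] 1106 z [  0.  24. 173.] c 572.8 155.8 size 120 35 yaw 44.6 purple
side 0.84 [314. 208. 335. 228.] 293 z [ 1. 24. 29.] c 596.4 105.6 size 50 44 yaw 1.4 purple
side 0.68 [276. 206. 297. 224.] 259 z [ 3. 24. 29.] c 500.3 172.0 size 50 43 yaw -0.7 
side 0.6 [249. 223. 266. 242.] 285 z [ 3. 24. 30.] c 415.2 151.4 size 50 43 yaw -15.5 
side 0.54 [243. 195. 260. 214.] 252 z [ 5. 24. 30.] c 433.5 251.4 size 55 45 yaw -24.9 
[502.29378893 169.83132095  91.86850973] 0.7351083242065315
```

```bash
python3 -m inch '[[0,0,0,0,5,-35,0.47],[0,0,0,0,0,-30,0.47],[0,0,0,0,0,-18,0.47],[0,0,0,0,0,0,0.47],[0,0,0,0,0,0,0.47]]'; python3 -c "
from h import *
s=state();print(s['eef_pos'],s['opening'])"
```

```text
t: 6.7
eef_pos: [502.5, 174.6, 8.6]
tcp_rot: [-3.141, -0.001, -0.053]
ft_force: [1.2, -0.4, -0.1]
opening: 0.733
[502.48310905 174.5784258    8.64948401] 0.7334800028939495
```

```bash
for i in 1 2 3 4; do python3 -m inch '[[0,0,0,0,0,0,-1],[0,0,0,0,0,0,-1],[0,0,0,0,0,0,-1]]' | grep -E "open|force"; done
```

```text
ft_force: [-0.1, -0.4, 0.6]
opening: 0.539
ft_force: [0.2, 0.1, -0.1]
opening: 0.285
ft_force: [-0.1, 0.7, -0.0]
opening: 0.042
ft_force: [-0.2, 0.3, -0.0]
opening: 0.002
```

Run:
```python
from h import *
c=casts("side"); a=c["color"][150:270,210:370,::-1]
d=cam("scene"); b=d["color"][150:280,290:420,::-1]
cv2.imwrite("pics/s5.png",np.hstack([cv2.resize(a,(400,300),interpolation=2),cv2.resize(b,(400,300),interpolation=2)]))
```

```text
side 0.77 [274. 209. 298. 227.] 271 z [-0. 24. 30.] c 500.7 171.9 size 50 45 yaw 1.3 
side 0.76 [243. 196. 264. 212.] 238 z [ 4. 24. 30.] c 420.3 212.6 size 132 46 yaw -17.5 
side 0.66 [293. 229. 350. 267.] 550 z [34. 57. 70.] c 527.4 -0.7 size 146 72 yaw -70.1 
side 0.59 [317. 208. 335. 229.] 277 z [ 5. 24. 30.] c 596.2 105.4 size 50 46 yaw 3.2 purple
side 0.51 [251. 222. 266. 242.] 292 z [ 1. 24. 30.] c 415.5 150.2 size 52 43 yaw -16.1
```

View pics/s5.png

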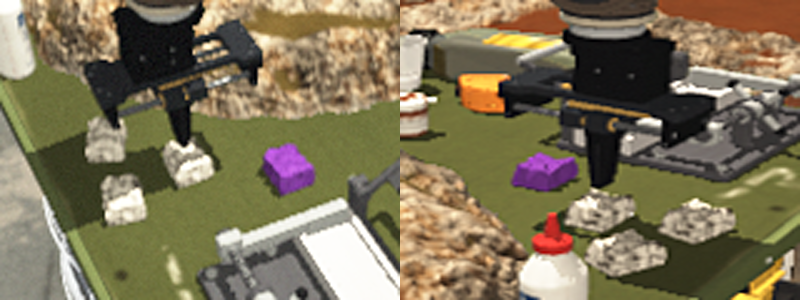

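Run:
```python
from h import *
for n in ["side","scene"]:
    c=cam(n); P=cloud(c); m=(c["color"].max(2)<70)&(abs(P[...,0]-502)<80)&(abs(P[...,1]-174)<60)&(P[...,2]<130)&(P[...,2]>12)
    q=P[m]; print(n,len(q))
    for z in range(15,110,8):
        s=q[abs(q[:,2]-z)<4]
        if len(s): print(z,len(s),np.percentile(s,[10,50,90],axis=0)[:,:2].round(0).tolist())
print(state())
```

```text
side 106
47 1 [[498.0, 164.0], [498.0, 164.0], [498.0, 164.0]]
55 8 [[493.0, 162.0], [498.0, 165.0], [502.0, 167.0]]
63 9 [[495.0, 162.0], [500.0, 163.0], [505.0, 164.0]]
71 15 [[491.0, 161.0], [497.0, 163.0], [504.0, 166.0]]
79 16 [[491.0, 161.0], [498.0, 162.0], [504.0, 167.0]]
87 14 [[489.0, 162.0], [497.0, 163.0], [506.0, 165.0]]
95 18 [[489.0, 160.0], [498.0, 163.0], [506.0, 167.0]]
103 18 [[490.0, 160.0], [496.0, 162.0], [505.0, 164.0]]
scene 293
15 1 [[490.0, 201.0], [490.0, 201.0], [490.0, 201.0]]
23 1 [[483.0, 157.0], [483.0, 157.0], [483.0, 157.0]]
47 15 [[495.0, 164.0], [498.0, 184.0], [504.0, 186.0]]
55 19 [[494.0, 171.0], [497.0, 183.0], [505.0, 186.0]]
63 24 [[491.0, 167.0], [496.0, 184.0], [504.0, 186.0]]
71 23 [[491.0, 172.0], [495.0, 185.0], [506.0, 188.0]]
79 27 [[490.0, 171.0], [494.0, 185.0], [507.0, 188.0]]
87 25 [[491.0, 175.0], [499.0, 185.0], [508.0, 186.0]]
95 31 [[489.0, 172.0], [492.0, 184.0], [508.0, 187.0]]
103 34 [[488.0, 171.0], [495.0, 183.0], [507.0, 187.0]]
{'t': 8.15, 'joints': array([ 2.10673796e-01,  5.98358933e-01,  1.94295360e+00, -5.95150345e-05,
        6.00152405e-01,  2.63089253e-01]), 'qvel': array([9.77285012e-05, 5.35328966e-04, 5.27346204e-04, 2.54762786e-04,
       1.29186412e-03, 1.04794263e-03]), 'tau': array([ 1.27080937e-03, -5.70372498e+01, -1.47405168e+01,  5.02692943e-02,
        1.33253279e-02, -5.12752285e-05]), 'eef_pos': array([501.74012183, 174.67489413,   7.39005636]), 'tcp_rot': array([-3.14159190e+00, -1.32064832e-04, -5.23663450e-02]), 'ft_force': array([0.18973133, 0.31694319, 0.41266381]), 'moment': array([ 0.02439377, -0.00697699,  0.03055966]), 'opening': 0.0023046631267807692}
```

```bash
for i in 1 2 3 4; do python3 -m inch '[[0,0,0,0,0,-1,-1],[0,0,0,0,0,-1,-1]]' | grep -E "eef|force"; done
```

```text
eef_pos: [501.8, 174.7, 5.3]
ft_force: [-0.1, 0.5, -0.2]
eef_pos: [501.7, 174.7, 3.3]
ft_force: [-0.7, 0.1, 0.2]
eef_pos: [501.7, 174.7, 1.3]
ft_force: [-0.4, -0.8, -0.2]
eef_pos: [501.7, 174.7, -0.7]
ft_force: [-0.5, 0.2, 0.1]
```

```bash
python3 -m inch '[[0,0,0,0,0,-2,-1],[0,0,0,0,0,-2,-1],[0,0,0,0,0,0,-1]]' | grep -E "eef|force";python3 -m inch '[[0,0,0,0,0,-1,-1],[0,0,0,0,0,-1,-1],[0,0,0,0,0,0,-1]]' | grep -E "eef|force"
python3 - <<'E'
from h import *
for n in ["side","scene"]:
    c=cam(n); P=cloud(c); m=(c["color"].max(2)<80)&(abs(P[...,0]-500)<14)&(abs(P[...,1]-174)<20)&(P[...,2]<130)&(P[...,2]>29)
    print(n,np.sort(P[m][:,2])[:8].round(1))
E
```

```text
eef_pos: [501.6, 174.6, -4.9]
ft_force: [-0.3, 0.3, 0.4]
eef_pos: [501.7, 174.7, -6.7]
ft_force: [0.1, 0.6, -0.5]
side [36.4 37.2 37.8 38.4 39.3 41.  41.5 42.7]
scene [31.1 31.7 31.9 31.9 32.7 32.9 33.8 34. ]
```

```bash
python3 -m inch '[[0,0,0,0,0,-1,-1],[0,0,0,0,0,-1,-1],[0,0,0,0,0,0,-1]]' | grep -E "eef|force";python3 -m inch '[[0,0,0,0,0,-1,-1],[0,0,0,0,0,-1,-1],[0,0,0,0,0,0,-1]]' | grep -E "eef|force"
```

```text
eef_pos: [501.6, 174.6, -8.8]
ft_force: [-0.5, 0.3, -0.5]
eef_pos: [501.8, 174.7, -10.3]
ft_force: [-0.8, -1.4, 4.8]
```

```bash
python3 -m inch '[[0,0,0,2,1,30,0.47],[0,0,0,0,0,0,0.47],[0,0,0,0,0,0,0.47],[0,0,0,0,0,0,0.47],[0,0,0,0,0,0,0.47],[0,0,0,0,0,0,0.47],[0,0,0,0,0,0,0.47],[0,0,0,0,0,0,0.47],[0,0,0,0,0,0,0.47]]'
python3 - <<'E'
from h import *
print(state()["eef_pos"],state()["opening"])
for n in ["side","scene"]:
    c=cam(n); P=cloud(c)
    for s in (-1,1):
        m=(c["color"].max(2)<80)&(abs(P[...,0]-500-s*40)<14)&(abs(P[...,1]-174)<20)&(P[...,2]<130)&(P[...,2]>29)
        q=P[m]; print(n,s,np.sort(q[:,2])[:8].round(1),np.percentile(q,[10,50,90],axis=0).round(0).tolist() if len(q) else '')
casts()
E
```

```text
t: 11.15
eef_pos: [503.7, 175.6, 19.3]
tcp_rot: [3.142, 0.0, -0.052]
ft_force: [0.7, -0.6, 0.3]
opening: 0.699
[503.67890622 175.64650304  19.26709688] 0.6994492535690463
side -1 [58.2 62.2 63.7 64.1 64.9 67.4 68.9 71.9] [[458.0, 164.0, 69.0], [463.0, 166.0, 95.0], [467.0, 168.0, 114.0]]
side 1 [60.  60.7 61.1 61.4 62.4 64.2 64.5 66.1] [[534.0, 160.0, 68.0], [536.0, 162.0, 99.0], [542.0, 173.0, 119.0]]
scene -1 [56.1 56.6 56.9 57.2 57.3 59.1 59.1 59.3] [[457.0, 171.0, 65.0], [461.0, 185.0, 95.0], [467.0, 189.0, 121.0]]
scene 1 [57.4 58.  58.2 58.8 59.2 59.3 60.7 60.7] [[536.0, 167.0, 65.0], [538.0, 180.0, 97.0], [544.0, 186.0, 123.0]]
wrist 0.88 [176.  71. 264. 157.] 4998 z [ 6. 26. 29.] c 438.2 254.9 size 54 44 yaw -22.8 
wrist 0.88 [286. 177. 350. 255.] 3710 z [ 6. 26. 29.] c 503.2 177.4 size 53 44 yaw -3.2 
wrist 0.74 [181. 208. 248. 259.] 1938 z [ 4. 24. 88.] c 439.4 187.7 size 77 37 yaw -49.6
```

```bash
python3 -m inch '[[0,0,0,0,1,-25,0.47],[0,0,0,0,0,-15,0.47],[0,0,0,0,0,-7,0.47],[0,0,0,0,0,0,-1],[0,0,0,0,0,0,-1],[0,0,0,0,0,0,-1],[0,0,0,0,0,0,-1],[0,0,0,0,0,0,-1],[0,0,0,0,0,0,-1]]';python3 -m inch '[[0,0,0,0,0,0,-1],[0,0,0,0,0,5,-1],[0,0,0,0,0,15,-1],[0,0,0,0,0,0,-1]]'
```

```text
t: 12.25
eef_pos: [504.2, 176.8, -27.0]
tcp_rot: [-3.141, -0.001, -0.052]
ft_force: [0.2, -0.5, 5.9]
opening: 0.477
t: 12.65
eef_pos: [504.4, 176.9, -6.3]
tcp_rot: [-3.141, -0.002, -0.052]
ft_force: [0.6, -0.1, -1.8]
opening: 0.474
```

```bash
python3 -m inch '[[0,0,0,0,0,40,-1],[0,0,0,0,0,41,-1],[0,0,0,18,-45,0,-1],[0,0,0,18,-45,0,-1],[0,0,0,18,-45,0,-1],[0,0,0,18,-45,0,-1],[0,0,0,2,-45,0,-1],[0,0,0,0,-45,0,-1],[0,0,0,0,-45,0,-1],[0,0,0,0,-29,0,-1]]';python3 -m inch '[[0,0,0,0,0,0,-1],[0,0,0,0,0,0,-1]]'
python3 - <<'E'
from h import *
print(state()["eef_pos"],state()["opening"])
for n in ["side","scene","wrist"]: 
    print(n); c=casts(n,60)
    if n!="wrist": save(c,n+"6")
E
```

```text
t: 13.65
eef_pos: [577.3, -170.2, 72.8]
tcp_rot: [3.142, 0.0, -0.054]
ft_force: [0.9, -0.4, -0.3]
opening: 0.477
t: 13.85
eef_pos: [577.3, -167.5, 72.8]
tcp_rot: [-3.141, 0.001, -0.054]
ft_force: [-0.1, 1.2, -0.5]
opening: 0.477
[ 577.27615652 -167.4542551    72.77190797] 0.4766760330195608
side
side 0.75 [369. 257. 391. 283.] 393 z [103. 125. 129.] c 573.9 -176.2 size 44 43 yaw -87.0 
scene
scene 0.59 [376. 161. 390. 172.] 125 z [103. 118. 127.] c 573.2 -159.7 size 51 38 yaw -2.1 
wrist
wrist 0.91 [279. 191. 358. 289.] 4345 z [105. 126. 129.] c 577.5 -164.9 size 52 45 yaw -4.1
```

```bash
python3 -m inch '[[0,0,0,0,0,-30,-1],[0,0,0,0,0,-20,-1],[0,0,0,0,0,-8,-1],[0,0,0,0,0,0,-1],[0,0,0,0,0,0,-1]]'
python3 - <<'E'
from h import *
for n in ["side","scene","wrist"]: 
    c=casts(n,43); P=cloud(c); col=c["color"].astype(int)
    if n=="side": cv2.imwrite("pics/s7.png",cv2.resize(c["color"][225:325,310:430,::-1],None,fx=5,fy=5,interpolation=2))
    fl=(abs(P[...,2]-30)<2.5)&(col.min(2)>170)&(P[...,0]>530)&(P[...,0]<640)&(P[...,1]>-200)&(P[...,1]<0)
    q=P[fl]
    for y0 in range(-140,0,20):
        s=q[(abs(q[:,1]-y0)<5)][:,0]
        if len(s)>5: print(y0,s.min().round(1),s.max().round(1),len(s))
E
```

```text
t: 14.65
eef_pos: [578.2, -167.3, 16.1]
tcp_rot: [3.141, -0.001, -0.052]
ft_force: [-0.0, -0.1, -0.5]
opening: 0.475
side 0.82 [365. 272. 390. 297.] 383 z [32. 68. 95.] c 569.1 -178.5 size 66 42 yaw -83.4 
-140 557.3 561.8 6
-20 554.3 607.4 48
scene 0.74 [377. 181. 390. 191.] 137 z [44. 61. 70.] c 573.0 -159.3 size 46 44 yaw 79.5 
-100 563.4 602.1 15
-80 564.8 605.5 19
wrist 0.85 [278. 195. 355. 258.] 4298 z [48. 69. 72.] c 577.8 -158.2 size 44 35 yaw 86.9 
-140 559.1 562.8 17
-120 554.7 604.2 255
-100 555.5 606.2 1206
-80 556.4 607.2 1310
-60 557.3 608.3 1424
-40 558.1 609.6 1547
```

View pics/s7.png

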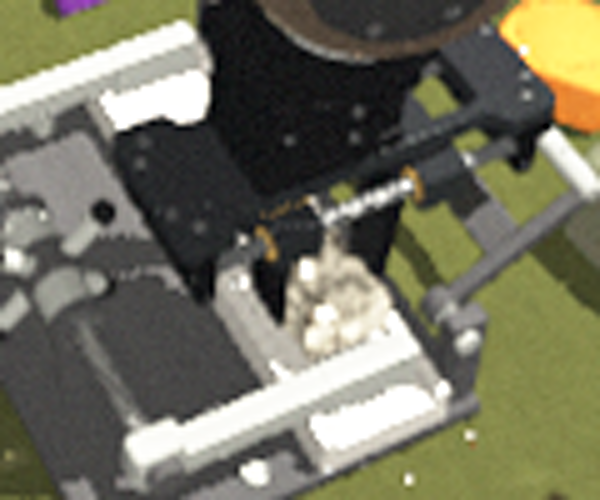

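```bash
python3 -m inch '[[0,0,0,0,0,-5,-1],[0,0,0,0,0,-4,-1],[0,0,0,0,0,-3,-1],[0,0,0,0,0,0,-1]]';  python3 -m inch '[[0,0,0,0,0,-1,-1],[0,0,0,0,0,0,-1]]'
```

```text
t: 15.35
eef_pos: [577.6, -167.3, 3.1]
tcp_rot: [-3.141, 0.0, -0.052]
ft_force: [-0.1, -1.1, -1.1]
opening: 0.479
t: 15.55
eef_pos: [577.7, -167.3, 3.0]
tcp_rot: [3.141, -0.0, -0.052]
ft_force: [-2.8, 0.9, 10.2]
opening: 0.482
```

```bash
python3 -m inch '[[0,0,0,0,0,0,0.3],[0,0,0,0,0,0,0.3],[0,0,0,0,0,0,0.3],[0,0,0,0,0,0,0.3],[0,0,0,0,0,30,0.3],[0,0,0,0,0,45,0.3],[0,0,0,0,0,15,0.47],[0,0,0,-15,45,0,0.47],[0,0,0,-15,45,0,0.47],[0,0,0,-15,45,0,0.47]]'; python3 -m inch '[[0,0,-8,-15,45,0,0.47],[0,0,-5,-18,45,0,0.47],[0,0,0,-20,45,0,0.47],[0,0,0,-30,35,0,0.47],[0,0,0,-30,17,0,0.47],[0,0,0,0,0,-30,0.47],[0,0,0,0,0,0,0.47]]'
python3 - <<'E'
from h import *
print(state()["eef_pos"],state()["tcp_rot"])
casts("wrist"); c=casts("side",0,38); c=casts("side")
E
```

```text
t: 16.55
eef_pos: [532.0, -31.2, 92.4]
tcp_rot: [-3.142, -0.0, -0.053]
ft_force: [1.2, 0.6, -0.2]
opening: 0.736
t: 17.25
eef_pos: [418.1, 154.8, 60.8]
tcp_rot: [3.14, 0.003, -0.277]
ft_force: [-0.2, -0.5, 0.6]
opening: 0.735
[418.14180535 154.7755792   60.80283004] [ 3.13998360e+00  2.93949646e-03 -2.77070936e-01]
wrist 0.96 [295. 172. 343. 232.] 2628 z [ 6. 26. 29.] c 418.2 157.6 size 51 44 yaw -17.1 
wrist 0.82 [497. 162. 560. 230.] 3549 z [ 3. 25. 29.] c 597.9 109.8 size 53 43 yaw 0.4 purple
wrist 0.66 [276.  47. 343. 120.] 3528 z [ 5. 26. 29.] c 436.3 254.2 size 55 45 yaw -26.4 
side 0.83 [360. 275. 388. 300.] 473 z [30. 55. 60.] c 578.9 -170.8 size 54 50 yaw -89.7 
side 0.83 [316. 209. 335. 229.] 298 z [ 1. 24. 29.] c 595.8 105.1 size 53 45 yaw 3.2 purple
side 0.72 [247. 222. 267. 242.] 321 z [ 0. 24. 29.] c 415.9 152.0 size 51 44 yaw -15.0 
side 0.6 [359. 277. 388. 299.] 400 z [38. 55. 60.] c 575.0 -171.1 size 50 44 yaw -1.3 
side 0.51 [243. 197. 260. 213.] 262 z [ 3. 24. 30.] c 432.9 252.4 size 53 45 yaw -22.1 
side 0.15 [391. 188. 402. 216.] 320 z [ 3. 47. 55.] c 802.6 40.2 size 50 44 yaw -16.4
```

```bash
python3 -m inch '[[0,0,0,0,2,-40,0.47],[0,0,0,0,0,-30,0.47],[0,0,0,0,0,-18,0.47],[0,0,0,0,0,0,-1],[0,0,0,0,0,0,-1],[0,0,0,0,0,0,-1],[0,0,0,0,0,0,-1],[0,0,0,0,0,0,-1],[0,0,0,0,0,0,-1]]';python3 -m inch '[[0,0,0,0,0,0,-1],[0,0,0,0,0,5,-1],[0,0,0,0,0,15,-1],[0,0,0,0,0,0,-1]]'
```

```text
t: 18.45
eef_pos: [420.5, 156.6, -24.6]
tcp_rot: [-3.141, -0.002, -0.278]
ft_force: [-0.6, -1.9, 9.3]
opening: 0.474
t: 18.85
eef_pos: [420.5, 156.7, -4.1]
tcp_rot: [-3.14, -0.002, -0.279]
ft_force: [0.1, -0.2, -0.7]
opening: 0.473
```

```bash
python3 -m inch '[[0,0,0,0,0,40,-1],[0,0,0,0,0,40,-1],[0,0,6,30,-35,0,-1],[0,0,7,30,-38,0,-1],[0,0,0,30,-38,0,-1],[0,0,0,30,-38,0,-1],[0,0,0,30,-39,0,-1],[0,0,0,10,-39,0,-1],[0,0,0,0,-39,0,-1],[0,0,0,0,0,0,-1]]';python3 -m inch '[[0,0,0,0,0,-30,-1],[0,0,0,0,0,-25,-1],[0,0,0,0,0,0,-1],[0,0,0,0,0,0,-1]]'
python3 - <<'E'
from h import *
print(state()["eef_pos"],state()["tcp_rot"],state()["opening"])
for n in ["side","scene","wrist"]: 
    c=casts(n,45); P=cloud(c); col=c["color"].astype(int)
    fl=(abs(P[...,2]-30)<2.5)&(col.min(2)>170)&(P[...,0]>530)&(P[...,0]<640)&(P[...,1]>-200)&(P[...,1]<0)
    q=P[fl]
    for y0 in range(-140,0,20):
        s=q[(abs(q[:,1]-y0)<5)][:,0]
        if len(s)>5: print(y0,s.min().round(1),s.max().round(1),len(s))
E
```

```text
t: 19.85
eef_pos: [579.9, -113.5, 73.7]
tcp_rot: [3.141, -0.0, -0.055]
ft_force: [0.1, 0.3, -0.5]
opening: 0.474
t: 20.25
eef_pos: [579.8, -109.0, 19.5]
tcp_rot: [-3.141, 0.001, -0.051]
ft_force: [-0.2, -0.0, -0.8]
opening: 0.473
[ 579.7545135  -109.00626527   19.53273525] [-3.14136063e+00  6.15205607e-04 -5.12671541e-02] 0.47276372094301145
side 0.9 [359. 275. 390. 301.] 482 z [31. 55. 60.] c 575.1 -177.6 size 61 44 yaw -5.9 
side 0.81 [353. 255. 372. 281.] 344 z [48. 69. 74.] c 571.0 -118.2 size 58 47 yaw -83.4 
-140 555.3 563.2 7
-60 560.0 572.6 14
scene 0.69 [367. 186. 381. 197.] 132 z [47. 63. 72.] c 576.2 -103.8 size 45 39 yaw -3.0 
wrist 0.86 [287. 283. 351. 310.] 1639 z [43. 56. 59.] c 583.1 -125.9 size 78 38 yaw -13.5 
wrist 0.84 [278. 196. 357. 260.] 4406 z [49. 70. 74.] c 580.0 -98.7 size 46 40 yaw 82.8 
-80 557.4 592.8 68
-60 557.4 607.9 377
-40 558.2 609.6 1179
-20 559.2 610.6 1264
```

```bash
python3 -m inch '[[0,0,0,0.5,1.5,-5,-1],[0,0,0,0,0,-5,-1],[0,0,0,0,0,-3,-1],[0,0,0,0,0,0,-1]]';  python3 -m inch '[[0,0,0,0,0,-1,-1],[0,0,0,0,0,0,-1]]'
```

```text
t: 20.95
eef_pos: [580.1, -107.9, 5.8]
tcp_rot: [-3.141, 0.001, -0.052]
ft_force: [-0.2, 0.4, -1.2]
opening: 0.473
t: 21.15
eef_pos: [580.3, -108.1, 5.5]
tcp_rot: [-3.142, -0.0, -0.052]
ft_force: [-1.5, 0.4, 1.7]
opening: 0.476
```

Touching the floor as expected; press lightly, release, and go for the last casting.

```bash
python3 -m inch '[[0,0,0,0,0,-0.5,-1],[0,0,0,0,0,0,0.3],[0,0,0,0,0,0,0.3],[0,0,0,0,0,0,0.3],[0,0,0,0,0,0,0.3],[0,0,0,0,0,30,0.3],[0,0,0,0,0,45,0.3],[0,0,0,0,0,15,0.47],[0,0,-8,-25,43,0,0.47],[0,0,-8,-25,43,0,0.47]]'; python3 -m inch '[[0,0,-7,-25,43,0,0.47],[0,0,0,-25,43,0,0.47],[0,0,0,-25,43,0,0.47],[0,0,0,-19,43,0,0.47],[0,0,0,0,43,0,0.47],[0,0,0,0,43,0,0.47],[0,0,0,0,20,-30,0.47],[0,0,0,0,0,0,0.47]]'
python3 - <<'E'
from h import *
print(state()["eef_pos"],state()["tcp_rot"])
casts("wrist"); c=casts("side",0,38); c=casts("side")
E
```

```text
t: 22.15
eef_pos: [529.9, -21.8, 95.2]
tcp_rot: [-3.141, -0.001, -0.338]
ft_force: [1.0, 0.7, -0.3]
opening: 0.735
t: 22.95
eef_pos: [434.8, 257.6, 62.6]
tcp_rot: [3.139, 0.002, -0.45]
ft_force: [-0.5, -1.0, 0.5]
opening: 0.735
[434.78986254 257.63368932  62.57674139] [ 3.13916378e+00  2.18695270e-03 -4.50015404e-01]
wrist 0.78 [515. 231. 546. 251.] 320 z [ 2. 10. 26.] c 550.3 194.8 size 167 12 yaw 38.6 purple
wrist 0.67 [297. 173. 350. 232.] 2614 z [ 4. 26. 29.] c 436.7 256.4 size 52 43 yaw -25.4 
side 0.86 [347. 256. 368. 282.] 434 z [33. 55. 60.] c 573.1 -116.1 size 64 43 yaw 3.7 
side 0.65 [361. 276. 389. 299.] 468 z [32. 55. 60.] c 576.1 -177.6 size 63 49 yaw -6.1 
side 0.8 [360. 275. 388. 300.] 448 z [34. 55. 60.] c 574.0 -165.4 size 62 43 yaw 1.5 
side 0.78 [245. 198. 261. 215.] 246 z [ 2. 24. 29.] c 433.6 250.1 size 53 42 yaw -23.1 
side 0.68 [317. 208. 337. 229.] 319 z [-1. 23. 30.] c 596.6 105.8 size 51 44 yaw -0.1 purple
side 0.62 [347. 258. 369. 280.] 411 z [35. 55. 60.] c 573.6 -101.4 size 67 43 yaw 2.1
```

```bash
python3 -m inch '[[0,0,0,1.5,-1,-40,0.47],[0,0,0,0,0,-30,0.47],[0,0,0,0,0,-18,0.47],[0,0,0,0,0,0,-1],[0,0,0,0,0,0,-1],[0,0,0,0,0,0,-1],[0,0,0,0,0,0,-1],[0,0,0,0,0,0,-1],[0,0,0,0,0,0,-1]]';python3 -m inch '[[0,0,0,0,0,0,-1],[0,0,0,0,0,5,-1],[0,0,0,0,0,15,-1],[0,0,0,0,0,0,-1]]'
```

```text
t: 24.15
eef_pos: [438.5, 255.2, -21.9]
tcp_rot: [-3.14, -0.002, -0.453]
ft_force: [-0.7, -0.9, 8.2]
opening: 0.462
t: 24.55
eef_pos: [438.5, 255.4, -1.6]
tcp_rot: [-3.14, -0.002, -0.453]
ft_force: [0.2, -0.4, -0.1]
opening: 0.467
```

```bash
python3 -m inch '[[0,0,0,0,0,40,-1],[0,0,0,0,0,38,-1],[0,0,8,25,-40,0,-1],[0,0,8,30,-38,0,-1],[0,0,7,30,-38,0,-1],[0,0,0,30,-38,0,-1],[0,0,0,30,-38,0,-1],[0,0,0,0,-38,0,-1],[0,0,0,0,-38,0,-1],[0,0,0,0,-36,0,-1]]';python3 -m inch '[[0,0,0,0,0,0,-1],[0,0,0,0,0,-30,-1],[0,0,0,0,0,-22,-1],[0,0,0,0,0,0,-1],[0,0,0,0,0,0,-1]]'
python3 - <<'E'
from h import *
print(state()["eef_pos"],state()["tcp_rot"],state()["opening"])
for n in ["side","wrist","scene"]: 
    c=casts(n,45); P=cloud(c); col=c["color"].astype(int)
    if n=="side": cv2.imwrite("pics/s8.png",cv2.resize(c["color"][205:325,290:430,::-1],None,fx=5,fy=5,interpolation=2))
    fl=(abs(P[...,2]-30)<2.5)&(col.min(2)>170)&(P[...,0]>530)&(P[...,0]<640)&(P[...,1]>-200)&(P[...,1]<0)
    q=P[fl]
    for y0 in range(-140,0,20):
        s=q[(abs(q[:,1]-y0)<5)][:,0]
        if len(s)>5: print(y0,s.min().round(1),s.max().round(1),len(s))
E
```

```text
t: 25.55
eef_pos: [580.6, -47.5, 74.4]
tcp_rot: [-3.142, 0.0, -0.063]
ft_force: [1.0, 0.6, -0.4]
opening: 0.468
t: 26.05
eef_pos: [580.8, -45.4, 23.0]
tcp_rot: [-3.141, 0.0, -0.062]
ft_force: [-0.8, 0.2, -0.5]
opening: 0.467
[580.83181459 -45.35433286  22.99470267] [-3.14145454e+00  4.98662298e-04 -6.22496374e-02] 0.467337631880808
side 0.97 [361. 275. 392. 299.] 443 z [35. 55. 60.] c 575.2 -168.8 size 47 40 yaw -0.5 
side 0.85 [340. 233. 361. 258.] 346 z [43. 69. 75.] c 580.8 -50.4 size 52 43 yaw -8.2 
side 0.77 [343. 256. 369. 282.] 412 z [33. 55. 60.] c 574.9 -107.7 size 46 38 yaw -0.1 
-140 555.1 563.9 7
-60 559.8 608.8 10
wrist 0.73 [283. 191. 361. 254.] 4266 z [51. 71. 74.] c 581.6 -37.1 size 44 37 yaw 82.2 
wrist 0.62 [288. 288. 352. 313.] 1569 z [48. 56. 59.] c 575.5 -93.3 size 38 19 yaw 81.8 
-120 598.6 606.7 105
-100 601.5 607.9 47
-80 604.0 606.4 9
-60 603.1 606.3 49
-40 604.8 610.6 76
-20 559.3 611.8 914
scene 0.57 [356. 185. 373. 199.] 133 z [52. 66. 73.] c 582.6 -45.2 size 62 38 yaw 15.1
```

View pics/s8.png

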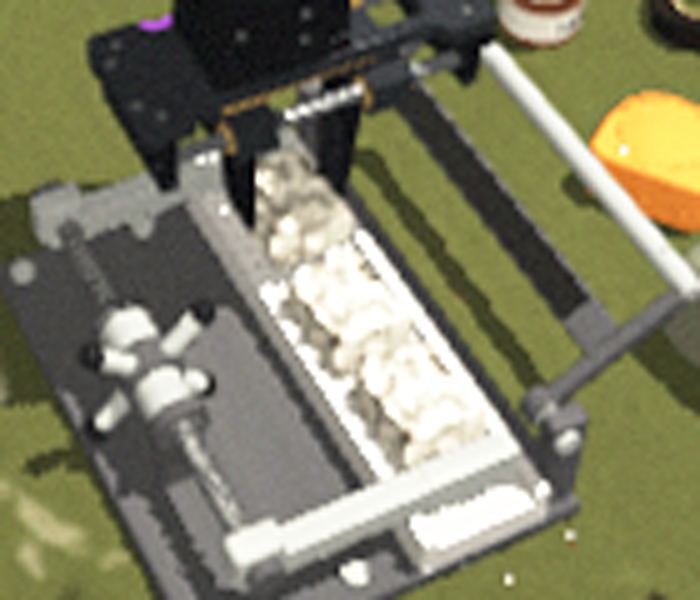

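```bash
python3 -m inch '[[0,0,0.8,2.2,-2,-4,-1],[0,0,0,0,0,-4,-1],[0,0,0,0,0,-4,-1],[0,0,0,0,0,0,-1]]';  python3 -m inch '[[0,0,0,0,0,-1,-1],[0,0,0,0,0,-1,-1],[0,0,0,0,0,0,-1]]'
```

```text
t: 26.75
eef_pos: [582.6, -47.8, 10.1]
tcp_rot: [-3.141, 0.001, -0.049]
ft_force: [-0.2, -0.3, -0.4]
opening: 0.468
t: 27.05
eef_pos: [583.0, -47.8, 8.8]
tcp_rot: [3.142, -0.0, -0.049]
ft_force: [0.8, -0.2, -1.7]
opening: 0.464
```

```bash
python3 -m inch '[[0,0,0,0,0,-1,-1],[0,0,0,0,0,0,-1]]' | grep -E "eef|for"; python3 -m inch '[[0,0,0,0,0,-1,-1],[0,0,0,0,0,0,-1]]'| grep -E "eef|for"
```

```text
eef_pos: [583.1, -47.8, 8.2]
ft_force: [-1.0, 0.7, 2.9]
eef_pos: [583.2, -47.8, 8.0]
ft_force: [-4.4, 1.0, 13.3]
```

```bash
python3 -m inch '[[0,0,0,0,0,0,0.3],[0,0,0,0,0,0,0.3],[0,0,0,0,0,0,0.3],[0,0,0,0,0,0,0.3],[0,0,0,0,0,30,0.3],[0,0,0,0,0,40,0.3],[0,0,0,-5,0,40,0.3],[0,0,0,0,-45,20,0.3],[0,0,0,0,-45,0,0.3],[0,0,0,0,-45,0,0.3]]'; python3 -m inch '[[0,0,0,0,-20,0,0],[0,0,0,0,0,0,-0.5],[0,0,0,0,0,0,-1],[0,0,0,0,0,0,-1]]'
python3 - <<'E'
from h import *
print(state()["eef_pos"],state()["opening"])
c=casts("wrist",30); cv2.imwrite("pics/w9.png",c["color"][:280,140:520,::-1].repeat(2,0).repeat(2,1))
P=cloud(c); x,y,z=P[...,0],P[...,1],P[...,2]
# heights along jig axis
yaw=-0.05; C=np.array([581,-107.5]); u=(x-C[0])*np.cos(yaw)+(y-C[1])*np.sin(yaw); v=-(x-C[0])*np.sin(yaw)+(y-C[1])*np.cos(yaw)
for y0 in range(-100,101,8):
    m=(abs(v-y0)<4)&(abs(u)<26)&(z>41)&(z<62)
    if m.sum()>10: print(y0,m.sum(),"zmax",np.percentile(z[m],98).round(1),"u",np.percentile(u[m],[2,98]).round(1))
c=casts("side",30)
E
```

```text
t: 28.45
eef_pos: [578.2, -184.2, 137.9]
tcp_rot: [3.141, -0.002, -0.048]
ft_force: [0.4, -0.1, 0.1]
opening: 0.648
t: 28.85
eef_pos: [578.0, -201.7, 136.8]
tcp_rot: [-3.141, 0.0, -0.048]
ft_force: [-0.5, 0.6, -0.8]
opening: 0.369
[ 577.98199773 -201.72231517  136.75384208] 0.36932320048326056
wrist 0.88 [291.  75. 338. 128.] 2312 z [37. 56. 59.] c 577.9 -108.1 size 54 43 yaw -2.7 
wrist 0.61 [150.   0. 482. 229.] 40666 z [ 11.  31. 115.] c 584.3 -127.9 size 290 208 yaw 88.3 
wrist 0.57 [289.   1. 344.  65.] 2987 z [34. 56. 59.] c 582.9 -50.2 size 54 44 yaw -3.3 
-100 474 zmax 58.7 u [-25.   21.9]
-84 161 zmax 58.6 u [-19.9  20.4]
-76 284 zmax 58.6 u [-17.8  19.2]
-68 317 zmax 58.7 u [-20.9  19. ]
-60 305 zmax 59.1 u [-19.   18.1]
-52 321 zmax 59.4 u [-20.6  19.1]
-44 344 zmax 58.2 u [-20.9  20. ]
-36 213 zmax 58.2 u [-18.3  17. ]
-28 61 zmax 53.6 u [-24.3  18.6]
-20 377 zmax 58.6 u [-21.5  17.2]
-12 333 zmax 58.6 u [-21.5  16.2]
-4 363 zmax 58.6 u [-22.7  16.1]
4 359 zmax 59.3 u [-21.2  15.2]
12 412 zmax 58.6 u [-24.6  17.1]
20 335 zmax 58.6 u [-22.9  14.9]
28 60 zmax 55.8 u [-22.5  17.5]
36 498 zmax 58.1 u [-20.6  20. ]
44 401 zmax 58.7 u [-18.6  18.1]
52 462 zmax 58.7 u [-22.1  18.9]
60 399 zmax 58.9 u [-18.4  17. ]
68 466 zmax 58.9 u [-21.6  19.8]
76 476 zmax 58.2 u [-21.1  18.8]
84 60 zmax 58.3 u [-18.9  17.2]
side 0.92 [361. 274. 388. 301.] 458 z [34. 55. 60.] c 575.1 -176.5 size 63 47 yaw -7.1 
side 0.82 [337. 241. 358. 259.] 224 z [38. 55. 60.] c 573.6 -52.1 size 48 30 yaw -0.3 
side 0.67 [345. 259. 368. 283.] 414 z [34. 55. 61.] c 552.2 -161.2 size 177 55 yaw -24.9
```

View pics/w9.png

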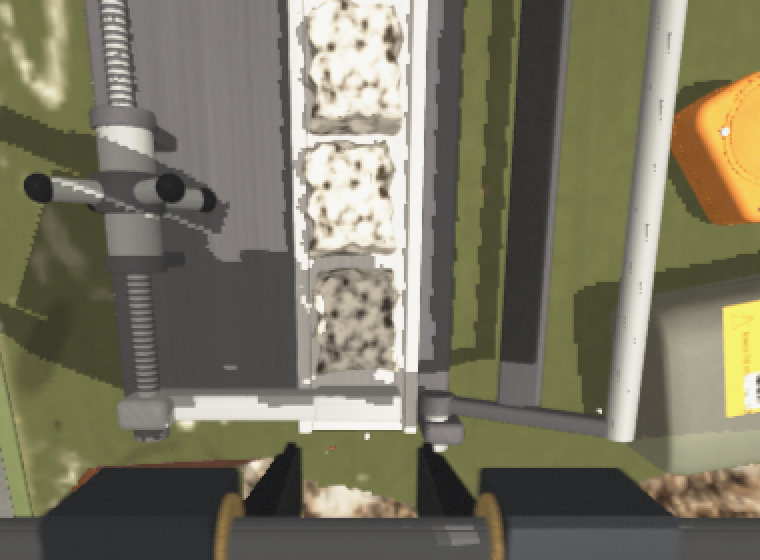

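Run:
```python
from h import *
c=cam("wrist"); P=cloud(c); x,y,z=P[...,0],P[...,1],P[...,2]
m=(z>100)&(z<125)&(x>660)&(x<720)&(y<-10)
q=P[m]; print(len(q))
for y0 in range(-190,0,30):
    s=q[abs(q[:,1]-y0)<8]
    if len(s)>10: print(y0,np.percentile(s[:,0],[3,50,97]).round(1),np.percentile(s[:,2],[50,97]).round(1))
m=(x>720)&(x<850)&(y>-260)&(y<60); print("box tops",[(a,np.nanpercentile(z[m&(abs(x-a)<10)],98).round()) for a in range(730,850,20) if (m&(abs(x-a)<10)).sum()>5])
```

```text
3901
-190 [683.6 687.3 694.1] [114.1 116.1]
-160 [685.1 688.8 695.7] [113.9 115.9]
-130 [686.5 690.1 696.8] [114. 116.]
-100 [688.1 691.7 698.4] [114.  116.1]
-70 [689.3 693.2 700. ] [114. 116.]
box tops [(730, np.float64(68.0)), (750, np.float64(70.0)), (770, np.float64(70.0)), (790, np.float64(70.0)), (810, np.float64(70.0)), (830, np.float64(71.0))]
```

```bash
python3 -m inch '[[0,0,0,30,30,0,0.2],[0,0,0,30,30,0,0.2],[0,0,0,30,29,0,0.2],[0,0,0,24.5,0,0,0.2],[0,0,0,0,0,-25,0.2],[0,0,0,0,0,-25,0.2],[0,0,0,0,0,-15,0.2],[0,0,0,0,0,-13,0.2],[0,0,0,0,0,0,0.2],[0,0,0,0,0,0,0.2]]'; python3 -m inch '[[0,0,0,0,0,0,-1],[0,0,0,0,0,0,-1],[0,0,0,0,0,0,-1],[0,0,0,0,0,0,-1],[0,0,0,0,0,0,-1],[0,0,0,0,0,0,-1],[0,0,0,0,0,0,-1],[0,0,0,0,0,0,-1]]'
```

```text
t: 30.1
eef_pos: [692.9, -114.0, 59.6]
tcp_rot: [3.141, -0.001, -0.049]
ft_force: [0.8, 0.7, -0.0]
opening: 0.597
t: 30.9
eef_pos: [693.6, -113.9, 59.3]
tcp_rot: [3.141, -0.003, -0.049]
ft_force: [5.3, -0.5, 0.2]
opening: 0.118
```

Run:
```python
import numpy as np
th=np.array([2.584]+[2.584-0.2*i for i in range(1,12)]); u=40-85*np.cos(th); z=64.5+85*np.sin(th)
for a,b,c in zip(th[1:],np.diff(u),np.diff(z)): print(round(a,3),round(b*.9988,1),round(-.05*b,1),round(c,1))
```

```text
2.384 -10.4 0.5 13.4
2.184 -12.8 0.6 11.1
1.984 -14.8 0.7 8.3
1.784 -16.1 0.8 5.2
1.584 -16.8 0.8 1.9
1.384 -16.9 0.8 -1.5
1.184 -16.3 0.8 -4.8
0.984 -15.0 0.8 -7.9
0.784 -13.1 0.7 -10.8
0.584 -10.7 0.5 -13.2
0.384 -7.9 0.4 -15.0
```

```bash
python3 -m inch '[[0,0,0,-5.2,0.25,6.7,-1],[0,0,0,-5.2,0.25,6.7,-1],[0,0,0,-6.4,0.3,5.5,-1],[0,0,0,-6.4,0.3,5.5,-1],[0,0,0,0,0,0,-1]]'; python3 -m inch '[[0,0,0,-7.4,0.3,4.2,-1],[0,0,0,-7.4,0.4,4.2,-1],[0,0,0,-8,0.4,2.6,-1],[0,0,0,-8,0.4,2.6,-1],[0,0,0,-8.4,0.4,1,-1],[0,0,0,-8.4,0.4,1,-1],[0,0,0,0,0,0,-1]]'
```

```text
t: 31.4
eef_pos: [671.0, -112.8, 85.4]
tcp_rot: [3.141, -0.006, -0.049]
ft_force: [5.1, 1.2, 9.9]
opening: 0.12
t: 32.1
eef_pos: [622.6, -110.4, 100.9]
tcp_rot: [3.141, -0.004, -0.049]
ft_force: [-0.4, 2.5, 13.5]
opening: 0.117
```

```bash
python3 -m inch '[[0,0,0,-8.5,0.4,-1,-1],[0,0,0,-8.4,0.4,-1,-1],[0,0,0,-8.1,0.4,-2.4,-1],[0,0,0,-8.2,0.4,-2.4,-1],[0,0,0,-7.5,0.4,-4,-1],[0,0,0,-7.5,0.4,-4,-1],[0,0,0,0,0,0,-1]]'; python3 -m inch '[[0,0,0,-6.5,0.4,-5.4,-1],[0,0,0,-6.6,0.3,-5.4,-1],[0,0,0,-5.4,0.2,-6.6,-1],[0,0,0,-5.3,0.3,-6.6,-1],[0,0,0,0,0,0,-1]]'
```

```text
t: 32.8
eef_pos: [573.3, -107.8, 84.2]
tcp_rot: [-3.141, -0.0, -0.049]
ft_force: [1.2, 1.7, -0.4]
opening: 0.118
t: 33.3
eef_pos: [549.9, -106.7, 59.4]
tcp_rot: [-3.141, -0.001, -0.049]
ft_force: [4.8, 1.9, -7.5]
opening: 0.12
```

```bash
python3 -m inch '[[0,0,0,0,0,0,-0.2],[0,0,0,0,0,0,-0.2],[0,0,0,0,0,0,-0.2],[0,0,0,0,0,20,-0.2],[0,0,0,0,0,15,-1],[0,0,0,0,0,0,-1],[0,0,0,0,0,0,-1],[0,0,0,0,0,0,-1],[0,0,0,0,0,0,-1],[0,0,0,0,0,0,-1]]'; python3 -m inch '[[0,0,0,-3,0,-8,-1],[0,0,0,-2,0,-8,-1],[0,0,0,-2,0,-8,-1],[0,0,0,-2,0,-8,-1],[0,0,0,-1,0,-8,-1],[0,0,0,-1,0,-8,-1],[0,0,0,0,0,0,-1]]'
```

```text
t: 34.3
eef_pos: [549.5, -106.8, 94.5]
tcp_rot: [-3.141, 0.001, -0.049]
ft_force: [-0.1, -0.0, 0.1]
opening: 0.01
t: 35.0
eef_pos: [537.9, -106.7, 45.8]
tcp_rot: [-3.141, 0.002, -0.049]
ft_force: [0.0, 0.7, -0.1]
opening: 0.003
```

Run:
```python
from h import *
print(state()["eef_pos"])
c=cam("side"); cv2.imwrite("pics/s10.png",cv2.resize(c["color"][205:325,290:430,::-1],None,fx=5,fy=5,interpolation=2))
```

```text
[ 537.91339213 -106.67475041   45.77717312]
```

View pics/s10.png

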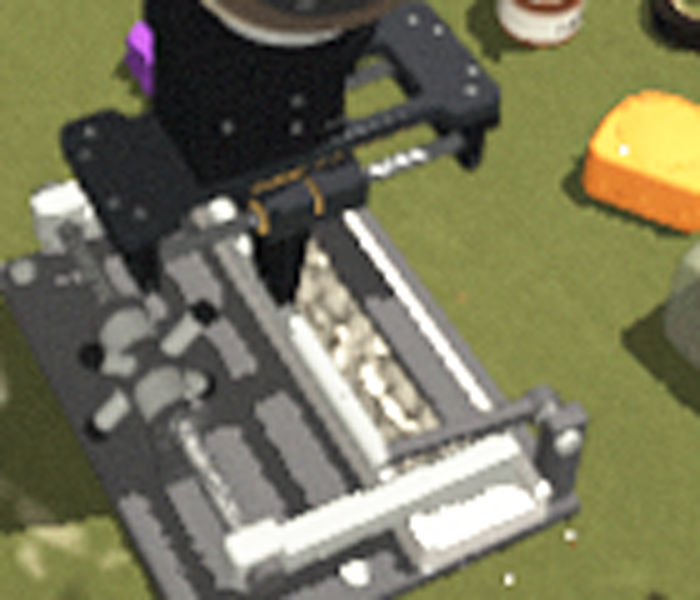

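```bash
python3 -m inch '[[0,0,0,0,0,-5,-1],[0,0,0,0,0,-5,-1],[0,0,0,0,0,0,-1]]'; python3 -m inch '[[0,0,0,0,0,-1.5,-1],[0,0,0,0,0,-1.5,-1],[0,0,0,0,0,0,-1]]'
python3 - <<'E'
from h import *
for n in ["side","wrist"]:
    c=cam(n); P=cloud(c); x,y,z=P[...,0],P[...,1],P[...,2]
    for y0 in (-160,-80,-50):
        m=(z>62)&(z<110)&(x>515)&(x<565)&(abs(y-y0)<8)&(c["color"].min(2)>60)
        if m.sum()>5: print(n,y0,m.sum(),np.percentile(P[m],[50,95],axis=0).round(1).tolist())
E
```

```text
t: 35.35
eef_pos: [538.8, -106.8, 36.5]
tcp_rot: [-3.142, -0.0, -0.049]
ft_force: [-0.5, 0.1, -0.2]
opening: 0.005
t: 35.65
eef_pos: [538.8, -106.9, 34.0]
tcp_rot: [3.142, -0.0, -0.049]
ft_force: [-0.8, 0.8, 0.1]
opening: 0.005
side -160 34 [[531.3, -159.8, 72.1], [536.8, -153.3, 74.2]]
side -80 23 [[533.9, -77.9, 70.7], [538.9, -73.6, 74.2]]
side -50 16 [[535.7, -53.7, 71.5], [540.1, -46.4, 74.3]]
wrist -160 31 [[534.9, -157.2, 72.2], [538.1, -155.6, 72.8]]
wrist -80 484 [[537.7, -79.8, 71.5], [543.0, -72.7, 73.0]]
wrist -50 554 [[539.0, -49.9, 71.4], [544.3, -42.8, 72.9]]
```

```bash
python3 -m inch '[[0,0,0,0,0,-1,-1],[0,0,0,0,0,-1,-1],[0,0,0,0,0,0,-1]]'; python3 -m inch '[[0,0,0,0,0,-1,-1],[0,0,0,0,0,-1,-1],[0,0,0,0,0,0,-1]]'
```

```text
t: 36.05
eef_pos: [538.8, -106.8, 32.0]
tcp_rot: [3.142, -0.0, -0.049]
ft_force: [-0.4, -0.4, 1.1]
opening: 0.009
t: 36.35
eef_pos: [538.8, -106.9, 31.5]
tcp_rot: [3.141, -0.001, -0.049]
ft_force: [-6.2, 0.9, 21.0]
opening: 0.007
```

```bash
python3 -m inch '[[0,0,0,0,0,22,-1],[0,0,0,0,0,22,-1],[0,0,0,-14,5,0,-1],[0,0,0,0,0,-18,-1],[0,0,0,0,0,-18,-1],[0,0,0,0,0,0,-1]]'
python3 - <<'E'
from h import *
print(state()["eef_pos"])
c=cam("side"); cv2.imwrite("pics/s11.png",cv2.resize(c["color"][205:325,290:430,::-1],None,fx=5,fy=5,interpolation=2))
P=cloud(c); x,y,z=P[...,0],P[...,1],P[...,2]
for y0 in (-160,-50):
    m=(z>62)&(z<110)&(x>515)&(x<565)&(abs(y-y0)<8)&(c["color"].min(2)>60); print(y0,np.percentile(P[m],[50,95],axis=0).round(1).tolist())
m=(z>78)&(z<100)&(x>430)&(x<545)&(abs(y+104)<25)&(c["color"].max(2)<250)
print(np.percentile(P[m],[5,50,95],axis=0).round(1).tolist())
E
```

```text
t: 36.95
eef_pos: [523.7, -101.5, 36.5]
tcp_rot: [-3.141, 0.003, -0.049]
ft_force: [-0.0, 0.1, 0.3]
opening: 0.004
[ 523.70663064 -101.49273328   36.46029538]
-160 [[530.4, -159.6, 69.6], [537.2, -153.2, 72.4]]
-50 [[530.7, -48.4, 68.0], [530.7, -48.4, 68.0]]
[[441.3, -114.1, 79.3], [497.7, -105.5, 87.6], [525.8, -98.1, 96.8]]
```

View pics/s11.png

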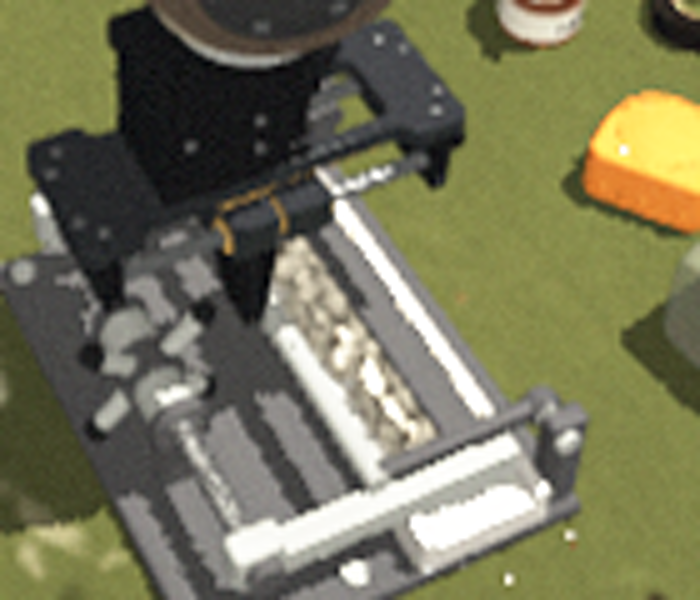

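```bash
python3 -m inch '[[0,0,0,-6,0,1,-1],[0,0,0,-6,0,1,-1],[0,0,0,-6,0,1,-1],[0,0,0,-6,0,1,-1]]';python3 -m inch '[[0,0,0,-6,0,0,-1],[0,0,0,-6,0,0,-1],[0,0,0,-6,0,0,-1],[0,0,0,-6,0,0,-1],[0,0,0,-6,0,0,-1]]'; python3 -m inch '[[0,0,0,-6,0,0,-1],[0,0,0,-6,0,0,-1],[0,0,0,-5,0,0,-1],[0,0,0,0,0,0,-1]]'
python3 - <<'E'
from h import *
print(state()["eef_pos"])
c=cam("side"); cv2.imwrite("pics/s12.png",cv2.resize(c["color"][205:325,290:430,::-1],None,fx=5,fy=5,interpolation=2))
E
```

```text
t: 37.4
eef_pos: [505.4, -103.3, 44.8]
tcp_rot: [3.139, -0.012, -0.049]
ft_force: [13.3, -3.9, 13.2]
opening: 0.003
t: 37.9
eef_pos: [471.1, -102.0, 42.8]
tcp_rot: [3.141, -0.003, -0.049]
ft_force: [5.8, -0.2, -1.6]
opening: 0.004
t: 38.3
eef_pos: [452.6, -101.7, 42.1]
tcp_rot: [-3.141, 0.001, -0.049]
ft_force: [1.0, -0.2, 3.2]
opening: 0.005
[ 452.55248736 -101.70705912   42.13712351]
```

View pics/s12.png

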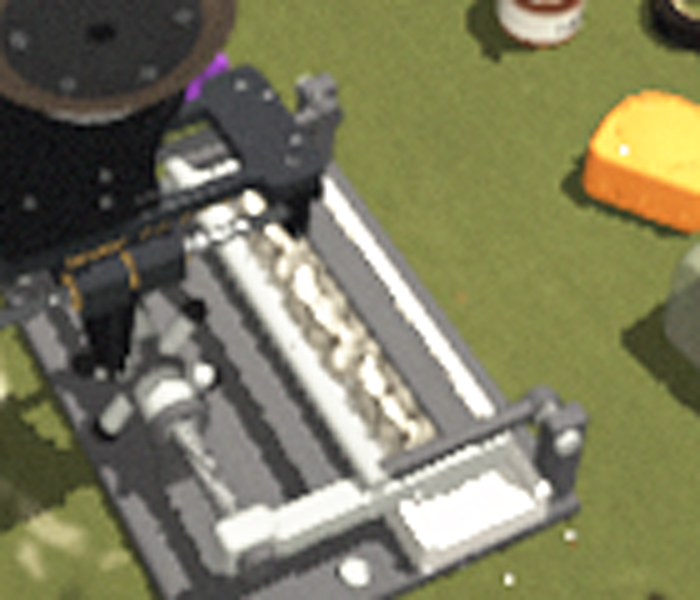

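```bash
python3 -m inch '[[0,0,0,0,0,20,-1],[0,0,0,0,0,20,-1],[0,0,0,36,0,0,-1],[0,0,0,35,0,0,-1],[0,0,0,0,0,-20,-1],[0,0,0,0,0,-20,-1],[0,0,0,0,0,0,-1]]';python3 -m inch '[[0,0,0,-6,0,0,-1],[0,0,0,-6,0,0,-1],[0,0,0,-6,0,0,-1],[0,0,0,-6,0,0,-1],[0,0,0,-6,0,0,-1],[0,0,0,-6,0,0,-1]]'; python3 -m inch '[[0,0,0,-6,0,0,-1],[0,0,0,-6,0,0,-1],[0,0,0,-6,0,0,-1],[0,0,0,-6,0,0,-1]]'; python3 -m inch '[[0,0,0,-6,0,0,-1],[0,0,0,-6,0,0,-1],[0,0,0,0,0,0,-1]]'
python3 - <<'E'
from h import *
print(state()["eef_pos"])
c=cam("side"); cv2.imwrite("pics/s13.png",cv2.resize(c["color"][205:325,290:430,::-1],None,fx=5,fy=5,interpolation=2))
E
```

```text
t: 39.05
eef_pos: [522.9, -101.2, 39.8]
tcp_rot: [-3.14, 0.005, -0.049]
ft_force: [-0.6, -0.4, 0.1]
opening: 0.002
t: 39.65
eef_pos: [498.3, -102.7, 47.7]
tcp_rot: [3.138, -0.024, -0.051]
ft_force: [31.6, 24.9, 53.5]
opening: 0.002
t: 40.05
eef_pos: [465.0, -102.1, 42.5]
tcp_rot: [3.141, -0.002, -0.049]
ft_force: [5.9, -0.3, 0.8]
opening: 0.005
t: 40.35
eef_pos: [451.5, -101.8, 42.2]
tcp_rot: [-3.141, 0.001, -0.049]
ft_force: [-0.6, 0.5, 2.2]
opening: 0.006
[ 451.45177852 -101.77217345   42.20997606]
```

View pics/s13.png

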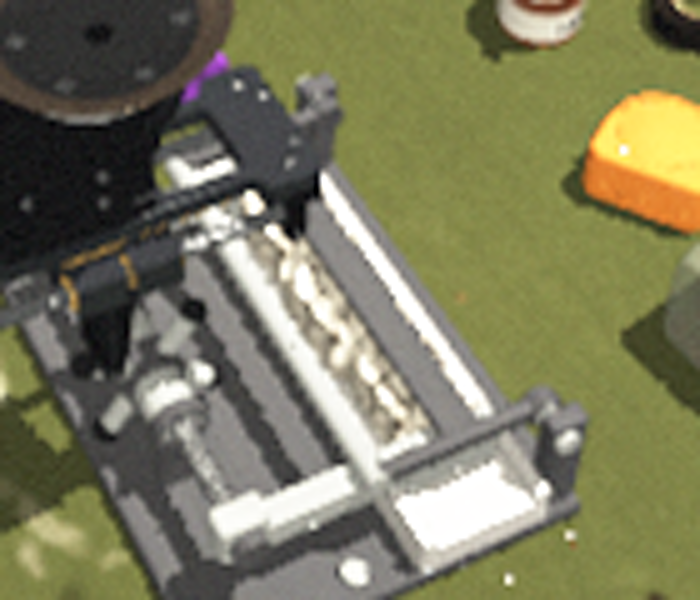

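```bash
python3 -m inch '[[0,0,0,0,0,20,-1],[0,0,0,0,0,25,-1],[0,0,0,36,0,5,-1],[0,0,0,36,0,0,-1],[0,0,0,0,0,0,-1]]'
python3 - <<'E'
from h import *
c=cam("side"); P=cloud(c); x,y,z=P[...,0],P[...,1],P[...,2]
def rect(a,b,xl,xh,yl,yh,n):
    m=(z>a)&(z<b)&(x>xl)&(x<xh)&(y>yl)&(y<yh); q=P[m]; print(n,len(q),q.mean(0).round(1),np.percentile(q[:,1],[3,97]).round(1))
rect(62,74,440,500,-260,-150,"nutR"); rect(62,74,440,500,-50,40,"nutL")
rect(52,60,500,530,-60,40,"bridgeL"); rect(52,60,500,530,-240,-150,"bridgeR")
rect(76,110,430,515,-140,-60,"star"); m=(z>76)&(z<110)&(x>430)&(x<515)&(abs(y+100)<35); q=P[m]
print(np.c_[q[np.argsort(q[:,0])]][::max(1,len(q)//25)].round(0).tolist())
casts("side",30)
E
```

```text
t: 40.9
eef_pos: [527.7, -102.0, 92.1]
tcp_rot: [3.141, -0.002, -0.048]
ft_force: [-0.4, -0.7, -0.2]
opening: 0.004
nutR 127 [ 466.9 -192.6   66.8] [-206.8 -159.6]
nutL 79 [475.  -14.1  66.9] [-40.2   2.1]
bridgeL 50 [517.  -16.5  56.4] [-22.7  -7.6]
bridgeR 79 [ 513.5 -195.3   56.8] [-201.4 -187.8]
star 77 [ 469.9 -103.7   84.4] [-108.3  -98.4]
[[435.0, -100.0, 81.0], [436.0, -98.0, 84.0], [437.0, -106.0, 82.0], [439.0, -103.0, 81.0], [440.0, -101.0, 85.0], [441.0, -103.0, 83.0], [443.0, -100.0, 83.0], [444.0, -103.0, 85.0], [446.0, -105.0, 82.0], [448.0, -105.0, 81.0], [451.0, -104.0, 78.0], [482.0, -104.0, 77.0], [483.0, -101.0, 80.0], [484.0, -104.0, 83.0], [486.0, -100.0, 81.0], [487.0, -108.0, 82.0], [488.0, -101.0, 85.0], [489.0, -104.0, 87.0], [490.0, -103.0, 93.0], [492.0, -105.0, 87.0], [492.0, -108.0, 86.0], [494.0, -101.0, 92.0], [495.0, -109.0, 89.0], [496.0, -107.0, 90.0], [498.0, -108.0, 86.0], [499.0, -101.0, 92.0]]
side 0.78 [361. 276. 389. 292.] 168 z [36. 55. 60.] c 573.6 -162.3 size 46 38 yaw 2.7 
side 0.65 [347. 259. 361. 282.] 244 z [33. 54. 64.] c 562.1 -110.8 size 51 45 yaw 35.6 
side 0.58 [391. 191. 404. 215.] 353 z [ 4. 48. 55.] c 804.3 44.2 size 53 50 yaw 84.2 
side 0.5 [342. 246. 360. 262.] 110 z [34. 54. 66.] c 555.4 -79.0 size 85 38 yaw -62.2 
side 0.49 [288. 236. 407. 343.] 6685 z [ 7. 21. 74.] c 539.0 -114.6 size 212 210 yaw -9.7
```

```bash
python3 -m inch '[[0,0,0,-6,0,-30,-1],[0,0,0,0,0,-27,-1],[0,0,0,0,0,0,-1],[0,0,0,-5,0,0,-1],[0,0,0,-3,0,0,-1],[0,0,0,0,0,0,-1]]';python3 -m inch '[[0,0,0,-3,0,0,-1],[0,0,0,0,0,0,-1]]'; python3 -m inch '[[0,0,0,-2,0,0,-1],[0,0,0,0,0,0,-1]]'
```

```text
t: 41.65
eef_pos: [510.6, -101.9, 36.2]
tcp_rot: [3.141, -0.001, -0.049]
ft_force: [0.0, -0.3, -0.7]
opening: 0.009
t: 41.85
eef_pos: [509.4, -102.3, 36.4]
tcp_rot: [3.141, -0.005, -0.049]
ft_force: [2.9, 0.4, 3.9]
opening: 0.007
t: 42.05
eef_pos: [508.8, -102.4, 36.8]
tcp_rot: [3.14, -0.008, -0.049]
ft_force: [8.2, 2.0, 6.8]
opening: 0.004
```

```bash
python3 -m inch '[[0,0,0,6,0,0,-1],[0,0,0,6,0,0,-1],[0,0,0,0,0,-7,-1],[0,0,0,0,0,-7,-1],[0,0,0,-4,0,0,-1],[0,0,0,-3,0,0,-1],[0,0,0,0,0,0,-1]]';python3 -m inch '[[0,0,0,-2,0,0,-1],[0,0,0,0,0,0,-1]]'; python3 -m inch '[[0,0,0,-2,0,0,-1],[0,0,0,0,0,0,-1]]'
```

```text
t: 42.75
eef_pos: [510.4, -101.9, 21.2]
tcp_rot: [-3.142, -0.0, -0.049]
ft_force: [0.2, 0.6, 0.6]
opening: 0.002
t: 42.95
eef_pos: [509.8, -102.1, 21.7]
tcp_rot: [3.141, -0.003, -0.049]
ft_force: [4.3, 0.1, 2.2]
opening: 0.004
t: 43.15
eef_pos: [509.0, -102.3, 22.2]
tcp_rot: [3.141, -0.006, -0.049]
ft_force: [8.9, 3.2, 4.6]
opening: 0.004
```

```bash
python3 -m inch '[[0,0,0,-2,0,0,-1],[0,0,0,0,0,0,-1]]'; python3 -m inch '[[0,0,0,-2,0,0,-1],[0,0,0,0,0,0,-1]]'; python3 -m inch '[[0,0,0,-2,0,0,-1],[0,0,0,0,0,0,-1]]'
```

```text
t: 43.35
eef_pos: [508.3, -102.3, 22.7]
tcp_rot: [3.14, -0.008, -0.049]
ft_force: [12.6, 4.6, 7.7]
opening: 0.006
t: 43.55
eef_pos: [507.5, -102.4, 23.3]
tcp_rot: [3.14, -0.011, -0.049]
ft_force: [16.0, 7.2, 11.5]
opening: 0.002
t: 43.75
eef_pos: [506.6, -102.5, 23.8]
tcp_rot: [3.139, -0.014, -0.049]
ft_force: [19.4, 10.3, 15.7]
opening: 0.004
```

```bash
python3 -m inch '[[0,0,0,-1,0,3,-1],[0,0,0,-1,0,3,-1],[0,0,0,0,0,0,-1]]'; python3 -m inch '[[0,0,0,-2,0,2.5,-1],[0,0,0,0,0,0,-1]]'; python3 -m inch '[[0,0,0,-2,0,2,-1],[0,0,0,0,0,0,-1]]'
```

```text
t: 44.05
eef_pos: [502.6, -102.7, 28.6]
tcp_rot: [3.14, -0.009, -0.049]
ft_force: [13.7, 2.3, 5.4]
opening: 0.007
t: 44.25
eef_pos: [500.6, -102.8, 30.8]
tcp_rot: [3.14, -0.009, -0.049]
ft_force: [16.4, 0.5, -0.4]
opening: 0.002
t: 44.45
eef_pos: [499.2, -103.0, 32.8]
tcp_rot: [3.139, -0.01, -0.049]
ft_force: [16.8, 0.4, -1.5]
opening: 0.005
```

```bash
python3 -m inch '[[0,0,0,-2,0,1.5,-1],[0,0,0,0,0,0,-1]]'; python3 -m inch '[[0,0,0,-2,0,1,-1],[0,0,0,0,0,0,-1]]'
python3 - <<'E'
from h import *
c=cam("side"); P=cloud(c); x,y,z=P[...,0],P[...,1],P[...,2]
cv2.imwrite("pics/s14.png",cv2.resize(c["color"][205:325,290:430,::-1],None,fx=5,fy=5,interpolation=2))
def rect(a,b,xl,xh,yl,yh,n):
    m=(z>a)&(z<b)&(x>xl)&(x<xh)&(y>yl)&(y<yh); q=P[m]; print(n,len(q),q.mean(0).round(1),np.percentile(q[:,1],[3,97]).round(1))
rect(52,60,500,530,-240,-150,"bridgeR"); rect(52,60,500,530,-60,40,"bridgeL")
E
```

```text
t: 44.65
eef_pos: [497.6, -103.1, 34.2]
tcp_rot: [3.139, -0.011, -0.049]
ft_force: [19.8, 0.6, -4.9]
opening: 0.004
t: 44.85
eef_pos: [496.1, -103.1, 35.0]
tcp_rot: [3.139, -0.012, -0.049]
ft_force: [23.7, 1.4, -12.1]
opening: 0.007
bridgeR 80 [ 513.3 -194.2   56.8] [-200.3 -186.8]<stdin>:5: RuntimeWarning: Mean of empty slice.
  ret = um.true_divide(
Traceback (most recent call last):
IndexError: index -1 is out of bounds for axis 0 with size 0
```

View pics/s14.png

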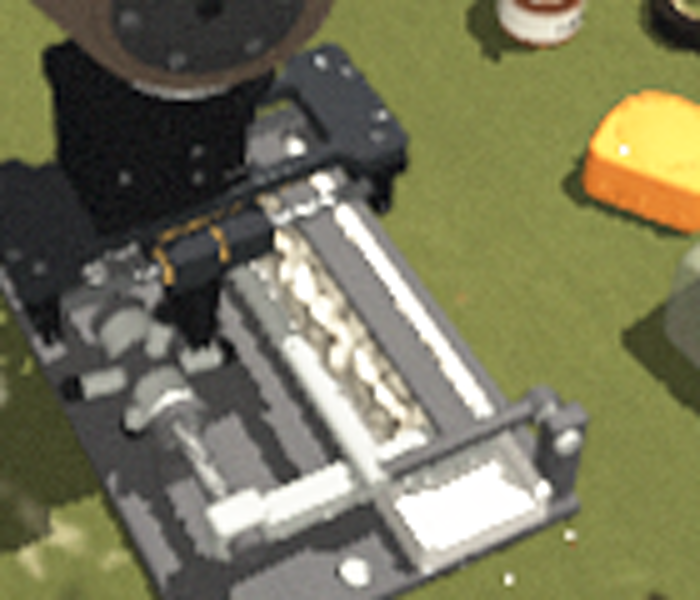

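```bash
python3 -m inch '[[0,0,0,4,0,0,-1],[0,0,0,6,0,0,-1],[0,0,0,3,0,10,-1],[0,0,0,0,0,40,-1],[0,0,0,20,-30,30,-1],[0,0,0,30,-40,20,-1],[0,0,0,0,-30,10,-1],[0,0,0,0,0,0,-1],[0,0,0,0,0,0,-1]]'
python3 - <<'E'
from h import *
print(state()["eef_pos"])
c=casts("wrist",30); cv2.imwrite("pics/w15.png",c["color"][:280,140:520,::-1].repeat(2,0).repeat(2,1))
P=cloud(c); x,y,z=P[...,0],P[...,1],P[...,2]
yaw=-0.05; C=np.array([581,-107.5]); u=(x-C[0])*np.cos(yaw)+(y-C[1])*np.sin(yaw); v=-(x-C[0])*np.sin(yaw)+(y-C[1])*np.cos(yaw)
for u0 in (-36,-20,-15,0,18):
    print(u0,[(y0,round(float(np.percentile(z[m],90)),1)) for y0 in range(-116,117,6) if (m:=(abs(v-y0)<3)&(abs(u-u0)<3)&(z>0)&(z<120)).sum()>4])
for n in ["side","scene"]:
    cam(n)
    for o in ["tape_measure","paint_pot","glue_bottle"]: print(n,o,[(round(r["score"],2),(np.array(r["box"])*[640,400,640,400]).round().tolist()) for r in look_for(o,n)[:3]])
E
```

```text
t: 45.8
eef_pos: [550.8, -198.9, 142.5]
tcp_rot: [-3.141, 0.001, -0.05]
ft_force: [-0.7, 0.7, 0.1]
opening: 0.002
[ 550.77103546 -198.94303326  142.53750088]
wrist 0.84 [319. 128. 367. 181.] 997 z [35. 56. 59.] c 578.4 -162.1 size 53 45 yaw -2.9 
wrist 0.69 [322.   7. 373.  69.] 1295 z [35. 55. 59.] c 582.5 -53.7 size 52 44 yaw -5.0 
wrist 0.61 [321.  72. 366. 132.] 1210 z [30. 56. 69.] c 577.2 -107.3 size 54 45 yaw -2.6 
wrist 0.51 [227. 138. 368. 206.] 2504 z [12. 58. 70.] c 529.9 -176.9 size 142 70 yaw 84.8 
-36 [(-110, 11.9), (-104, 70.9), (-98, 71.2), (-92, 65.3), (-86, 63.2), (-80, 56.9), (-74, 13.2), (-68, 12.9), (-62, 13.2), (-56, 13.3), (-50, 13.2), (-44, 13.1), (-38, 13.0), (-32, 65.2), (-26, 66.1), (-20, 64.5), (-14, 65.3), (-8, 64.6), (-2, 63.9), (4, 13.2), (10, 12.6), (16, 13.3), (22, 12.7), (28, 12.8), (34, 12.9), (40, 13.0), (46, 65.8), (52, 64.7), (58, 64.5), (64, 65.0), (70, 13.5), (76, 13.3), (82, 55.8), (88, 56.2), (94, 12.8)]
-20 [(-116, 30.4), (-104, 70.6), (-98, 70.9), (-92, 58.2), (-86, 58.2), (-80, 57.0), (-74, 58.4), (-68, 54.8), (-62, 58.4), (-56, 58.2), (-5
[... 1159 characters left out ...]
(-98, 71.2), (-92, 58.4), (-86, 58.5), (-80, 57.1), (-74, 57.9), (-68, 57.8), (-62, 57.7), (-56, 57.4), (-50, 56.2), (-44, 56.0), (-38, 57.2), (-32, 55.6), (-26, 51.3), (-20, 57.7), (-14, 57.7), (-8, 55.8), (-2, 57.2), (4, 30.7), (10, 49.3), (16, 52.5), (22, 30.7), (28, 45.8), (34, 56.9), (40, 57.8), (46, 56.9), (52, 57.5), (58, 55.8), (64, 55.3), (70, 56.9), (76, 55.4), (82, 56.5), (88, 57.5)]
side tape_measure [(0.95, [409.0, 227.0, 440.0, 253.0]), (0.73, [356.0, 276.0, 377.0, 293.0])]
side paint_pot []
side glue_bottle []
scene tape_measure [(0.73, [310.0, 183.0, 328.0, 202.0])]
scene paint_pot [(0.67, [284.0, 190.0, 300.0, 207.0])]
scene glue_bottle [(0.79, [330.0, 242.0, 351.0, 317.0])]
```

View pics/w15.png

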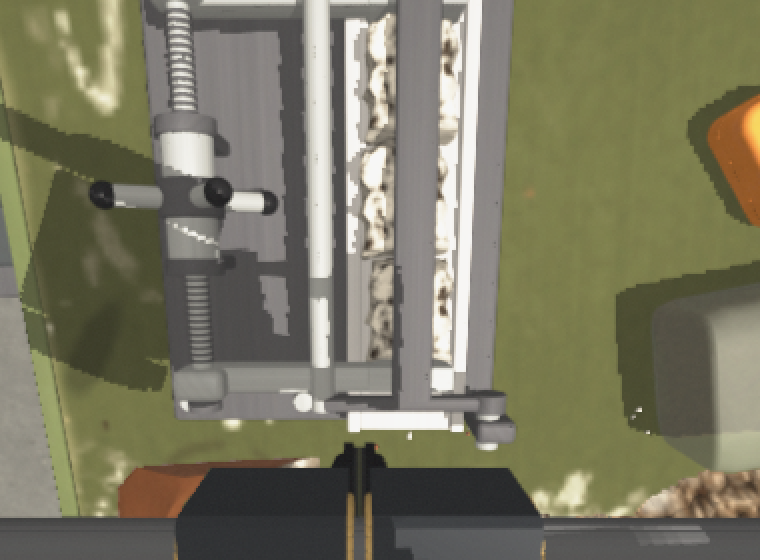

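Run:
```python
from h import *
for n in ("wrist","side"):
    c=cam(n); P=cloud(c); x,y,z=P[...,0],P[...,1],P[...,2]
    yaw=-0.05; C=np.array([581 if n=="wrist" else 577,-107.5]); u=(x-C[0])*np.cos(yaw)+(y-C[1])*np.sin(yaw); v=-(x-C[0])*np.sin(yaw)+(y-C[1])*np.cos(yaw)
    m=(abs(u+45)<10)&(abs(v)<70)&(z>60); print(n,"rod top",np.percentile(z[m],[90,97]).round(1), "u at top",np.median(u[m&(z>np.percentile(z[m],80))]).round(1))
    m=(abs(u)<9)&(abs(v)<70)&(z>66); print("bar slope",np.polyfit(u[m],z[m],1).round(3))
    print(state()["ft_force"].round(1))
```

```text
wrist rod top [308.9 310.4] u at top -46.3
bar slope [ -1.713 215.844]
[0.6 0.2 0.3]
side rod top [536.9 542.6] u at top -46.2
bar slope [ -5.129 255.179]
[0.2 0.2 0.5]
```

Run:
```python
from h import *
for n in ("wrist",):
    c=cam(n); P=cloud(c); x,y,z=P[...,0],P[...,1],P[...,2]
    yaw=-0.05; C=np.array([581,-107.5]); u=(x-C[0])*np.cos(yaw)+(y-C[1])*np.sin(yaw); v=-(x-C[0])*np.sin(yaw)+(y-C[1])*np.cos(yaw)
    m=(abs(u+45)<10)&(abs(v)<70)&(z>60)&(z<85); print(n,m.sum(),"rod top",np.percentile(z[m],[90,97]).round(1))
    m=(abs(u)<9)&(abs(v)<70)&(z>66)&(z<85); print(m.sum(),"bar slope",np.polyfit(u[m],z[m],1).round(3))
```

```text
wrist 2030 rod top [70.9 71.4]
3123 bar slope [6.0000e-03 7.0488e+01]
```

The clamp is closed: the rod top is at 71 mm and the bar is level, with a slope of 0.006. The castings are flat and pressed, so I'm handing the job in.

```bash
python3 -c "
from h import *
print(ticket.job_done())"
```

```text
the job is handed in; nothing more can be done
None
```

The job is handed in. All three castings lie in the jig channel, the clamp is closed over them, and the turnbuckle has drawn both jaws in against the row. The hand-in reports no verdict.

**What I did:** I placed the three grey and white castings one by one and left the purple look-alike alone. I swung the clamp over by its rod and pressed it to its stop at about 21 N. Then I turned the sleeve about 3.6 rad (estimated) in three pulls, until the push on the arm reached about 24 N.

**Last checks:**
- **Castings:** their tops are 58–59 mm above the table, which matches fully down and level. The middle one sits about 3 mm off the channel's centre line, within the 8 mm allowed.
- **Clamp:** the rod top is at 71 mm (70.5 expected when fully closed) and the bar is level, with a slope of 0.006.
- **Jaws:** the three castings sit close together and are centred between the jaws. I could not measure the force each jaw holds after release; I inferred it from the push needed at the sleeve.
- **Bystanders:** in the scene camera all three stand where they started. The side camera found only the tape measure.
- **Robot:** clear of everything, with the wrist force near zero.

**What disagreed or went wrong:**
- **Tool height:** the reported tip position is about 37 mm lower than the real fingertips. My first two grasps closed on nothing because of this. I found the error by touching a casting's top, and corrected for it.
- **Camera offset:** the side and scene cameras read about 4 mm differently in x from the wrist camera. I used the wrist camera's frame for placing.
- **Force spike:** during the second sleeve pull the wrist force briefly reached about 67 N, below the 120 N limit. It came from the finger dragging on a knob.
- **Picture budget:** I viewed 13 of the 14 pictures.

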